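# Clip the jar's handle fast and unscrew its tight cap

## Task

Take the spring clip from its wooden rack and clip it down over the jar's handle and the stand's upright tongue together, then let go of it, so that the jar cannot swivel. Then unscrew the jar's tight cap anticlockwise, turn no further than it takes for the thread to let go (the rib on the cap then points about along the handle), and lift the cap off straight up. Finish still holding it in the gripper, level and clear of everything, one to three centimetres above the jar's mouth, with the jar still clipped and everything else left where it was.

Things in the scene. Friction and masses are not known exactly. Their poses are not given: they have to be found in the camera images.
- clip_grip (a point): Spring clip, dark steel, like a big clothes peg standing jaws down, parked on the rack's board. Point: midway between its two finger plates (18 mm wide, 32 mm tall), half-way up. x: jaw width, y: plate to plate (squeeze), z up. Plates 47 mm over their outsides when clamped on 10 mm; squeezed to 38 mm (8 to 18 N) the jaws gape 20 mm; fully open at 34 mm.
- clip_pivot (a point): The clip's pivot, 26 mm below clip_grip, same axes. The jaws (16 mm wide, 4 mm thick) reach 32 mm below it. Pushed fully down on an edge, the pivot is 4 to 5 mm above that edge.
- rack_mid (a point): Fixed wooden rack where the clip is parked: upright board 10 mm thick, 170 mm long (x), top edge 90 mm above the bench, on a foot 170 x 70 x 14 mm. Point: middle of the board's top edge.
- tongue_top (a point): Where the clip goes: the fixed steel stand's upright tongue (4 mm thick, 40 mm wide) with the jar handle's top bar (6 mm thick, 14 mm tall, 35 to 115 mm out from the jar's axis) flat against its +y side; together 10 mm thick. Point: middle of the pair's top edge, 87 mm above the bench, 88 mm from the jar's axis. x: outward along the handle, y: across the pair. The clip's x goes parallel to this x.
- jar_rim (a point): Centre of the mouth of the white stoneware jar with a flat loop handle, at the top of its soft seal (which pushes a screwed-on cap up with 5 to 20 N), 149 mm above the bench. The jar (76 mm across) swivels in its stand but cannot lift out. x along the handle, z up.
- jar (a joint): Swivel of the jar in its stand, rad: 0 with the handle against the tongue, growing anticlockwise seen from above, the way unscrewing drags it. The clip holds it against about 1 N m.
- cap_center (a point): Aluminium screw cap, 62 mm across, 31 mm tall (top 10 mm smooth). Point: its centre, half-way up, at first 141 mm above the bench. x along the dark rib on top. The rib starts 46 to 77 deg clockwise of the handle; turning anticlockwise takes 0.1 to 0.5 N m, and the thread lets go with the rib within 15 deg of the handle line; lifts off 25 mm to clear. 19 deg past the handle it meets the next thread.
- loaf_tin_mid (a point): bystander: dark open baking tin 110 x 220 x 75 mm; this point lies at its middle
- spice_jar_mid (a point): bystander: small closed jar, 52 mm across, 85 mm tall, with no handle; this point lies at its middle
- bowl_mid (a point): bystander: steel bowl 150 mm across, 60 mm tall; this point lies at its middle
- scraper_mid (a point): bystander: flat dough scraper, 110 x 92 mm, 16 mm tall; this point lies at its middle
- bread_mid (a point): bystander: loaf 210 x 105 x 85 mm; this point lies at its middle
- spoon_grip (a point): bystander: wooden spoon 260 mm long, lying on the bench; this point lies on its handle
Mind the look-alikes: they are no part of the job. Several things look just like the part that bears tongue_top: the one meant starts farthest to the robot's right.

How it is judged:
By the outcome, as a careful person would: the job done as asked, in the order asked, and still so for the second after the job is handed in, while the arm keeps its last pose, push and grip.
It also fails if it takes over 56 s, if anything falls off the work surface, if the arm or the gripper's body presses on something with over 40 N, if the wrist force passes 120 N, or if a joint passes its speed limit or range.

## Robot

A 6-joint arm with a two-finger parallel gripper is mounted at the origin on the work surface. World frame = base frame: x ahead of the robot, y to its left, z up, the work surface at z = 0. Lengths are in mm, angles in rad, forces in N, time in s.
With the tool pointing down it reaches from about 275 to 750 mm from the base axis. Payload 10.2 kg.
Tool frame: the origin (TCP) lies at the very end of the fingers, on their centre line; the grasp point (between the pads) lies 19 mm behind it; z points along the fingers, y is the direction in which the jaws open and shut (so a half turn about z gives the same grasp; the last joint's range is limited). The gripper opens to 85 mm and grips with 20 to 120 N. Pads are 22 mm wide; open, the fingers measure 114 mm over their backs; the gripper's body (76 mm by 85 mm) begins 54 mm behind the grasp point. The pads swing forward as they close: fully open they stand 13 mm farther back than shut.
Start: joints at [0.998, 0.313, 1.498, -0, 1.331, -0.223], TCP at [179.936, 493.208, 231.294] pointing down, gripper open.
Joint ranges: [-2.94, 2.94], [-0.97, 2.17], [0.19, 2.56], [-1.23, 4.37], [0.02, 3.11], [-2.88, 2.88]. Speed limits (rad/s): [2.39, 2.39, 3.01, 3.14, 3.14, 3.14].

## Interface

Orientations are given as a rotation vector (axis times angle).
In Python, from cell import sensors, optics, workorder gives the robot as it stands.
- The arm moves only by the tool step_arm, never from a script. Its argument "series" is a list that holds one entry, the list of rows, each a list of 7 numbers: the opening, from -1 (shut) to 1 (fully open), so that 0 is half open, then the shift along the tool's x, y, z in m, then the turn, a rotation vector about the tool's x, y, z in degrees. In form: [[[hand, x, y, z, wx, wy, wz], ...]]. A call has exactly 5 rows; each row is the pose to reach, as a shift and turn from the pose commanded when the call began, along the tool's axes at that moment; what a row does not reach only later rows make up. A row lasts 1/10 s, in which the tool goes at most 50 mm and 8.59 degrees, less where a joint would pass 70% of its speed; a pose out of reach is approached as far as the arm can. A call with a gripper value outside its range is refused whole. The fingers move at their own pace and stop on an object; the grip force is fixed at half the most. Time passes only in rows, so rows that repeat a pose let the fingers close, or fill a call up. It gives the time, the measured TCP pose, the force and the opening at its end, in the units of the state.
- sensors.observe(): the state, without advancing time (a new reading comes with each control period).
- optics.get_image(name): name is "side" or "top" or "wrist"; returns a dict with "color" (420x560x3 uint8, blue, green, red), "range_z" (420x560 float32, mm along the optical axis (not along the pixel's ray), 0 where there is no reading), "vertical_fov" (degrees; the focal length in pixels is half the picture's height over the tangent of half this angle, whatever the lens; pixels are square), "cx", "cy" (the principal point, pixels), "R" (3x3) and "t" (3): a world point X has camera coordinates R X + t. Camera axes: x right, y down, z forward; pixel columns grow to the right and rows downward; lengths in mm; the calibration is good to about 2 mm. The wrist camera is an equidistant fisheye: a pixel r from the principal point sees the ray r / f radians off the axis. A picture is of the moment at which its call begins.
- workorder.job_done(): hands the job in, once; it reports no verdict.
Trained networks look in a picture, given as the dict that the camera call returned (one of the last four; its "shot" number tells which), for a name from the list of things; names that differ only in an ending like _2 or _b are one class to them, and where a whole thing is asked for, a point or a joint stands for the part that bears it (a point fixed in the world has none). Each returns a list of dicts, best first, with "p" (0 to 1); they miss things now and then, are a little off and sometimes report something else, mostly with a low value. They report only what shows in the picture. A call takes as long as a camera call. They do not tell look-alikes from the thing itself.
- optics.spot_in(thing, picture): "position" ([column, row] in pixels, amid what is visible of it).
- optics.mark_of(thing, picture): "position" ([column, row] in pixels: a listed point, or the origin of a listed thing).
The state is a dict: "clock": time; "q": joint angles; "qvel": joint speeds; "joint_efforts": joint torques, N m; "tool_pos": TCP position; "ee_rot": TCP orientation; "force": force on the tool from outside, world axes, zero at the start; "ft_torque": the same for the moment, N m; "width": finger opening in mm.
Only numpy, scipy, OpenCV 4.12 (cv2) and the standard library are available. Lean on these libraries where they do the work, as an engineer would, in place of code of your own. Each camera call takes 0.05 s, during which the arm holds its last target.

## Working session

There is one attempt and no reset: what is moved stays moved. The work goes in short steps, Python scripts to look and compute and a tool call to move; the robot and the scene stay as the last step left them, time stands still between calls to the robot, and variables do not carry over. Pictures are saved under pics/ and viewed, and the job is handed in when it is done.

Besides the shell and the picture viewer there is one more tool, called after "Emit:" as a command line: name --argument value ..., lists and objects as JSON in quotes. step_arm: Moves the arm, as the interface text tells. Its arguments: {"type":"object","properties":{"series":{"type":"array","items":{"type":"array","items":{"type":"array","items":{"type":"number"}}}}},"required":["series"]}

```bash
ls; mkdir -p pics
cat > h.py <<'E'
import numpy as np, cv2
from cell import sensors, optics, workorder
from scipy.spatial.transform import Rotation as Ro
def f(p): return 210/np.tan(np.radians(p['vertical_fov'])/2)
def ray(p,px,wrist=False):
    u=(np.array(px,float)-[p['cx'],p['cy']])/f(p)
    if wrist:
        r=np.hypot(*u); d=np.array([*(u/r*np.sin(r) if r>0 else u),np.cos(r)])
    else: d=np.array([*u,1.])
    R=np.array(p['R']);t=np.array(p['t'])
    return -R.T@t, R.T@d/np.linalg.norm(d)
def deproj(p,px,wrist=False):
    c,d=ray(p,px,wrist); R=np.array(p['R'])
    z=p['range_z'][int(round(px[1])),int(round(px[0]))]
    return c+d*z/(R[2]@d)
def proj(p,X,wrist=False):
    x=np.array(p['R'])@X+p['t']
    if wrist:
        r=np.hypot(x[0],x[1]);th=np.arctan2(r,x[2]);u=x[:2]/r*th
    else: u=x[:2]/x[2]
    return u*f(p)+[p['cx'],p['cy']]
def tri(rs):
    A=0;b=0
    for c,d in rs:
        P=np.eye(3)-np.outer(d,d);A=A+P;b=b+P@c
    X=np.linalg.solve(A,b); return X,[np.linalg.norm((np.eye(3)-np.outer(d,d))@(X-c)) for c,d in rs]
E
python3 - <<'E'
from h import *
s=sensors.observe();print(s)
for n in ['side','top','wrist']:
    p=optics.get_image(n);cv2.imwrite(f'pics/a_{n}.png',p['color'])
    print(n,p['vertical_fov'],p['cx'],p['cy'],np.round(p['R'],3).tolist(),np.round(p['t']),-np.array(p['R']).T@p['t'])
    for th in ['clip_grip','clip_pivot','rack_mid','tongue_top','jar_rim','cap_center']:
        for r in optics.mark_of(th,p)[:5]:
            print(th,round(r['p'],2),np.round(r['position'],1),np.round(deproj(p,r['position'],n=='wrist')))
E
```

```text
pics
{'clock': 0.0, 'q': array([ 9.97634736e-01,  3.13437222e-01,  1.49845998e+00, -5.11610140e-06,
        1.33102983e+00, -2.23415429e-01]), 'qvel': array([-1.01881288e-03,  2.38382568e-04, -1.94825041e-03, -2.65337197e-05,
       -4.61469741e-04, -1.35045856e-03]), 'joint_efforts': array([ 4.25848948e-04, -4.12267292e+01, -2.59739506e+01, -1.88817007e-04,
        4.20988115e-03,  5.07096820e-05]), 'tool_pos': array([179.76420488, 492.9731338 , 230.73300925]), 'ee_rot': array([-5.46492971e-01, -3.09317368e+00,  1.93467375e-03]), 'force': array([ 0.49318589, -0.40209693, -0.84244663]), 'ft_torque': array([ 0.0387423 , -0.01462164, -0.00390013]), 'width': 85.20273595000117}
side 47.00969325038053 288.07556743565993 198.9858744644508 [[0.958, -0.286, -0.003], [-0.157, -0.517, -0.842], [0.239, 0.807, -0.54]] [-468.  180. 1212.] [  186.36711257 -1018.63900297   804.21154744]
clip_grip 0.79 [343.9 217.6] [ 587. -141.  137.]
clip_grip 0.31 [264.6 219.8] [441.  75.  15.]
clip_pivot 0.64 [340.6 226.2] [ 585. -130.  104.]
rack_mid 0.95 [335.8 228.9] [ 580. -113.   85.]
tongue_top 0.7 [287.  
[... 554 characters left out ...]
rack_mid 0.62 [317.  179.9] [ 574. -106.   93.]
tongue_top 0.93 [132.5 322.5] [179. 373.  84.]
tongue_top 0.85 [182.4 179.2] [570. 265.  84.]
jar_rim 0.88 [163.4 323.3] [179. 285. 115.]
jar_rim 0.73 [213.4 178.6] [554. 170. 158.]
jar_rim 0.65 [180.5 179.9] [566. 269.  90.]
cap_center 0.83 [211.3 176.5] [559. 176. 158.]
cap_center 0.49 [250.3 229.7] [444.  77.  16.]
wrist 65.70646984690485 282.140932535904 208.28362732248098 [[0.343, 0.939, -0.001], [0.898, -0.327, 0.296], [0.277, -0.102, -0.955]] [-525.  -38.  381.] [108.61111136 519.46880356 374.31452314]
tongue_top 0.89 [166.2 230.9] [175. 373.  87.]
jar_rim 0.85 [ 72.7 281.3] [180. 264. 129.]
cap_center 0.74 [239.1 360.5] [166. 485. 306.]
```

View pics/a_side.png

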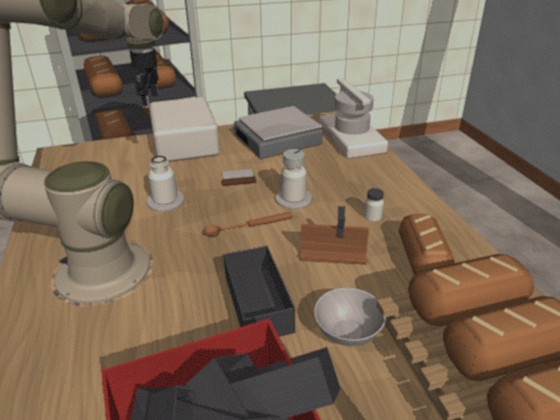

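View pics/a_top.png

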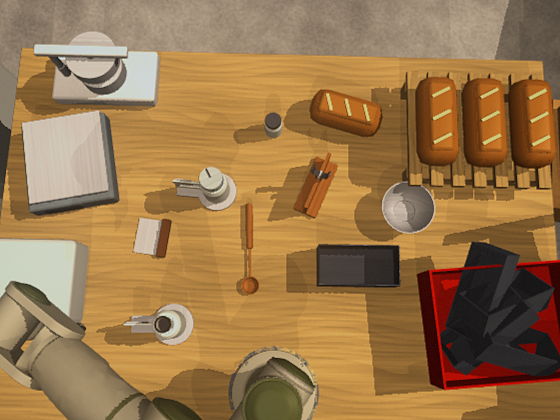

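View pics/a_wrist.png

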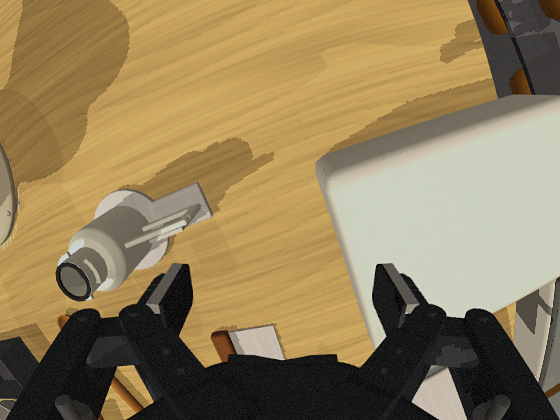

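The job's jar is the capped one at about (555,170), top view px (212,180). It is the right-hand one, and its tongue is at px (182,180). The open jar at (180,285) is the look-alike. The clip sits on the rack at top px (319,172). Next I'll look closer with the wrist camera.

```bash
cat >> h.py <<'E'
def state():
    s=sensors.observe(); return s,np.array(s['tool_pos']),Ro.from_rotvec(s['ee_rot'])
def down(yaw):
    # tool z = -Z; tool y axis at world angle yaw(deg)
    y=np.array([np.cos(np.radians(yaw)),np.sin(np.radians(yaw)),0]);z=np.array([0,0,-1.]);x=np.cross(y,z)
    return Ro.from_matrix(np.stack([x,y,z],1))
def plan(pos,R1):
    s,p,R=state(); d=R.inv().apply(np.array(pos)-p)/1000; w=(R.inv()*R1).as_rotvec(degrees=True)
    print('shift',np.round(d,4),'turn',np.round(w,2),'dist mm',np.round(np.linalg.norm(d)*1000),'rows>=',np.linalg.norm(d)*20,np.linalg.norm(w)/8.59)
def st():
    s,p,R=state();M=R.as_matrix()
    print('t',round(s['clock'],2),'pos',np.round(p,1),'yaw_y',round(np.degrees(np.arctan2(M[1,1],M[0,1])),2),'tilt',round(np.degrees(np.arccos(-M[2,2])),2),'F',np.round(s['force'],1),'T',np.round(s['ft_torque'],2),'w',round(s['width'],1),'q',np.round(s['q'],3))
E
python3 - <<'E'
from h import *
st(); s,p,R=state(); print(R.as_matrix().round(3))
pw=optics.get_image('wrist'); c=-np.array(pw['R']).T@pw['t']
print('cam in tool',R.inv().apply(c-p), R.inv().apply(np.array(pw['R'])[2]))
M=R.as_matrix();y0=np.degrees(np.arctan2(M[1,1],M[0,1]))
plan([520,-70,270],down(y0-90))
plan([520,-70,270],down(y0-80))
E
```

```text
t 1.05 pos [179.9 493.2 231.3] yaw_y 69.96 tilt 0.0 F [-0.7  0.3 -0.3] T [-0.02 -0.02 -0.03] w 85.3 q [ 0.998  0.313  1.498  0.     1.331 -0.223]
[[-0.939  0.343 -0.   ]
 [ 0.343  0.939  0.   ]
 [ 0.     0.    -1.   ]]
cam in tool [  76.01044651    0.23065462 -143.01946267] [-0.2957135  -0.00117194  0.95527596]
shift [-0.5125 -0.4126 -0.0387] turn [ 0.  0. 90.] dist mm 659.0 rows>= 13.180698206205442 10.477181123228206
shift [-0.5125 -0.4126 -0.0387] turn [ 0.  0. 80.] dist mm 659.0 rows>= 13.180698206205442 9.313036770268308
```

Run:
```python
from h import *
plan([560,240,280],down(70))
```

```text
shift [-0.4438 -0.1076 -0.0487] turn [-0.    0.   -0.04] dist mm 459.0 rows>= 9.18518802386385 0.004826513880293847
```

Emit:
step_arm --series '[[[1,-0.045,-0.011,-0.01,0,0,0],[1,-0.09,-0.022,-0.02,0,0,0],[1,-0.135,-0.033,-0.03,0,0,0],[1,-0.18,-0.044,-0.04,0,0,0],[1,-0.225,-0.055,-0.05,0,0,0]]]'

```text
clock: 1.6
tool_pos: [373.8, 363.1, 281.9]
ee_rot: [0.547, 3.093, 0.0]
force: [0.6, 0.1, -0.1]
width: 85.2
```

Emit:
step_arm --series '[[[1,-0.045,-0.011,0,0,0,0],[1,-0.09,-0.022,0,0,0,0],[1,-0.135,-0.033,0,0,0,0],[1,-0.18,-0.044,0,0,0,0],[1,-0.219,-0.053,0,0,0,0]]]'

```text
clock: 2.1
tool_pos: [561.7, 237.9, 281.2]
ee_rot: [-0.548, -3.093, 0.0]
force: [0.1, 0.3, 0.1]
width: 85.3
```

```bash
cat > look.py <<'E'
from h import *
import sys
names=sys.argv[3:];st()
for n in sys.argv[2].split(','):
    p=optics.get_image(n);cv2.imwrite(f'pics/{sys.argv[1]}_{n}.png',p['color']);np.save(f'pics/{sys.argv[1]}_{n}.npy',p,allow_pickle=True)
    for th in names:
        for r in optics.mark_of(th,p)[:4]:
            print(n,th,round(r['p'],2),np.round(r['position'],1),np.round(deproj(p,r['position'],n=='wrist'),1))
E
python3 look.py b wrist,top tongue_top jar_rim cap_center
```

```text
t 2.1 pos [561.7 237.9 281.2] yaw_y 69.91 tilt 0.0 F [0.1 0.3 0.1] T [0.04 0.01 0.02] w 85.3 q [ 0.209  0.481  1.127 -0.     1.533 -1.011]
wrist jar_rim 0.54 [ 50.3 295.6] [ 625.2 -256.5    0.8]
wrist cap_center 0.6 [218.1 211.5] [551.3 182.1 157.7]
top tongue_top 0.59 [182.  180.5] [439.3 171.7 573. ]
top tongue_top 0.53 [357.6 267.9] [ 344.  -229.6    3.6]
top jar_rim 0.91 [210.2 178.4] [554.  178.1 158.5]
top cap_center 0.9 [211.  177.1] [558.3 176.5 155.7]
top cap_center 0.38 [214.5 178.5] [554.3 167.  157.1]
```

View pics/b_wrist.png

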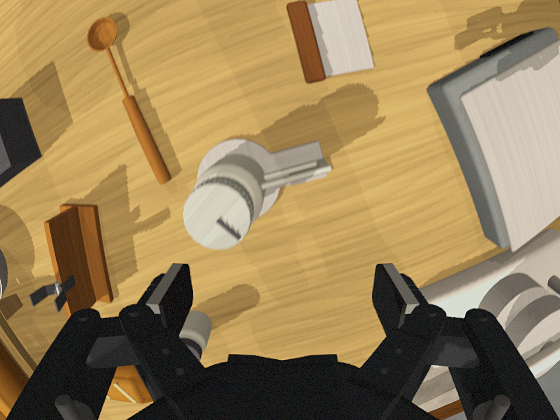

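The wrist view shows the cap top at px (217,214) with the rib going to the lower right (230,228). The handle and tongue are at px (265–330,165–185), and the clip on the rack is at px (52,292). I'll measure from depth.

```bash
cat > cloud.py <<'E'
from h import *
def cloud(p,wrist):
    v,u=np.mgrid[0:420,0:560];x=(u-p['cx'])/f(p);y=(v-p['cy'])/f(p);z=p['range_z'].astype(float)
    if wrist:
        r=np.hypot(x,y)+1e-9;k=np.tan(r)/r
        x=x*k;y=y*k
    X=np.stack([x*z,y*z,z],-1)-np.array(p['t'])
    X=X@np.array(p['R']); X[z<=0]=np.nan
    return X
E
python3 - <<'E'
from cloud import *
for n in ['wrist','top']:
    p=np.load(f'pics/b_{n}.npy',allow_pickle=True).item()
    X=cloud(p,n=='wrist'); 
    m=(np.hypot(X[...,0]-553,X[...,1]-176)<50)&(X[...,2]>149)&(X[...,2]<170)
    P=X[m]; print(n,'captop',len(P),np.median(P,0).round(1))
    c,r=cv2.minEnclosingCircle(P[:,:2].astype(np.float32));print(c,r)
    m=(np.abs(X[...,0]-565)<40)&(X[...,1]>215)&(X[...,1]<310)&(X[...,2]>70)&(X[...,2]<100)
    P=X[m];print('tongue/handle',len(P), P.mean(0).round(1),np.percentile(P[:,2],[5,50,95]).round(1))
    pts=P[:,:2]; mu=pts.mean(0);U,S,V=np.linalg.svd(pts-mu);d=V[0]*np.sign(V[0][1]);print('dir',np.degrees(np.arctan2(d[1],d[0])), (pts-mu)@d and 0 if False else np.percentile((pts-mu)@d,[0,100]))
    print('clip/rack')
    m=(np.abs(X[...,0]-590)<110)&(np.abs(X[...,1]+110)<80)&(X[...,2]>80)&(X[...,2]<100);P=X[m]
    if len(P)>5:
        r=cv2.minAreaRect(P[:,:2].astype(np.float32));print('board',len(P),np.median(P,0),r)
    m=(np.abs(X[...,0]-590)<110)&(np.abs(X[...,1]+110)<80)&(X[...,2]>105)&(X[...,2]<150);P=X[m]
    if len(P)>5:
        r=cv2.minAreaRect(P[:,:2].astype(np.float32));print('clip',len(P),np.median(P,0),r,P[:,2].max())
    v0,v1,u0,u1=(130,260,150,350) if n=='wrist' else (150,230,160,350)
    cv2.imwrite(f'pics/b_{n}_z.png',cv2.resize(p['color'][v0:v1,u0:u1],None,fx=4,fy=4,interpolation=cv2.INTER_CUBIC))
E
```

```text
wrist captop 3660 [552.5 181.1 158.4]
(554.063720703125, 178.756591796875) 31.16267967224121
tongue/handle 758 [559.8 253.4  86.1] [77.1 87.  90.5]
dir 83.06583011322563 [-39.96090534  39.43056776]
clip/rack
board 932 [558.52195672 -97.9854071   90.16530965] ((568.3086547851562, -103.42314147949219), (22.69583511352539, 157.8533935546875), 64.96258544921875)
clip 409 [ 585.82206985 -127.0836708   122.79783463] ((587.1708984375, -112.17979431152344), (53.73699951171875, 18.882646560668945), 67.72551727294922) 138.58184957246104
top captop 434 [553.8 178.1 158.2]
(554.9993286132812, 179.01332092285156) 31.71495819091797
tongue/handle 9 [554.6 220.4  89.2] [79.2 87.  99.5]
dir 42.34452117463953 [-8.45699894  5.35669884]
clip/rack
board 239 [ 576.36194315 -104.24637063   90.68728366] ((575.1118774414062, -105.88801574707031), (27.045324325561523, 169.43508911132812), 61.94765853881836)
clip 62 [589.0125065  -98.20990612 125.08548338] ((587.954833984375, -111.93242645263672), (51.57875061035156, 18.46733283996582), 66.22364044189453) 146.21705646855347
```

View pics/b_wrist_z.png

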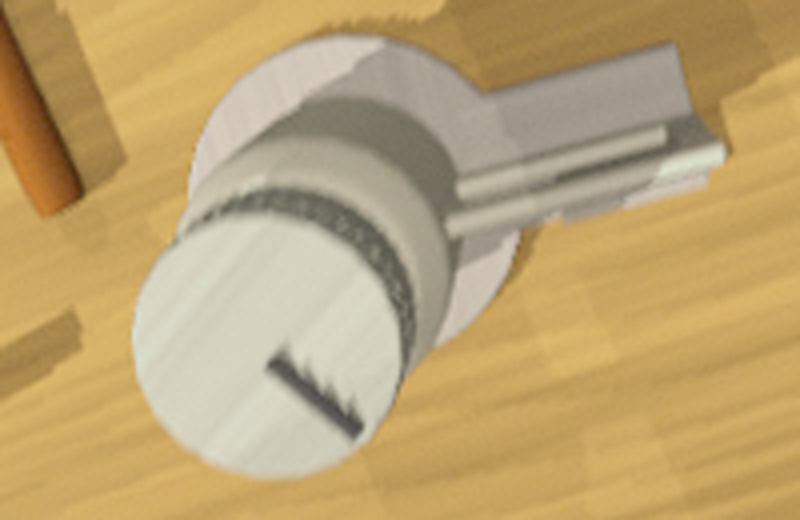

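Run:
```python
from h import *
plan([630,230,230],down(70))
```

```text
shift [-0.07    0.0143  0.0517] turn [0.02 0.02 0.04] dist mm 88.0 rows>= 1.7645808735782376 0.0053816625054675165
```

Emit:
step_arm --series '[[[1,-0.035,0.007,0.026,0,0,0],[1,-0.07,0.014,0.052,0,0,0],[1,-0.07,0.014,0.052,0,0,0],[1,-0.07,0.014,0.052,0,0,0],[1,-0.07,0.014,0.052,0,0,0]]]'

```text
clock: 3.0
tool_pos: [630.1, 229.6, 231.2]
ee_rot: [0.545, 3.092, 0.002]
force: [-0.3, -0.1, 1.5]
width: 85.7
```

```bash
python3 look.py c wrist tongue_top jar_rim cap_center clip_grip
python3 - <<'E'
from cloud import *
for n in ['b','c']:
    p=np.load(f'pics/{n}_wrist.npy',allow_pickle=True).item()
    X=cloud(p,True)
    m=(np.hypot(X[...,0]-553,X[...,1]-176)<50)&(X[...,2]>149)&(X[...,2]<170)
    P=X[m]; c,r=cv2.minEnclosingCircle(P[:,:2].astype(np.float32));print('cap',c,r,np.median(P[:,2]))
    m=(np.abs(X[...,0]-565)<40)&(X[...,1]>225)&(X[...,1]<300)&(X[...,2]>83)&(X[...,2]<92)
    P=X[m];print(len(P),np.median(P,0)); r=cv2.minAreaRect(P[:,:2].astype(np.float32));print(r)
p=np.load('pics/c_wrist.npy',allow_pickle=True).item()
q=proj(p,np.array([565,255,87]),True);print(q)
u,v=q.astype(int);u=min(max(u,100),460);v=max(v,75)
cv2.imwrite('pics/c_z.png',cv2.resize(p['color'][v-75:v+75,u-100:u+100],None,fx=4,fy=4,interpolation=cv2.INTER_CUBIC))
E
```

```text
t 3.0 pos [630.1 229.6 231.2] yaw_y 70.02 tilt 0.15 F [-0.3 -0.1  1.5] T [0.02 0.03 0.03] w 85.7 q [ 0.175  0.65   0.985  0.     1.505 -1.047]
wrist tongue_top 0.9 [295.9 110. ] [562.5 267.   86.2]
wrist cap_center 0.81 [179.5 148. ] [556.8 182.1 160.4]
wrist clip_grip 0.81 [  6.3 270.5] [590.4 -86.6 138. ]
cap (554.063720703125, 178.756591796875) 31.16267967224121 158.44921964226722
534 [561.02502104 261.77583324  87.1821965 ]
((562.2592163085938, 258.79827880859375), (68.02054595947266, 10.548933029174805), 86.14012908935547)
cap (554.2403564453125, 178.84539794921875) 31.22568702697754 158.36411874212948
724 [561.53697816 262.07880489  87.14338218]
((562.17822265625, 258.84619140625), (68.31938934326172, 10.561291694641113), 85.5744857788086)
[283.9112912  117.29958397]
```

View pics/c_z.png

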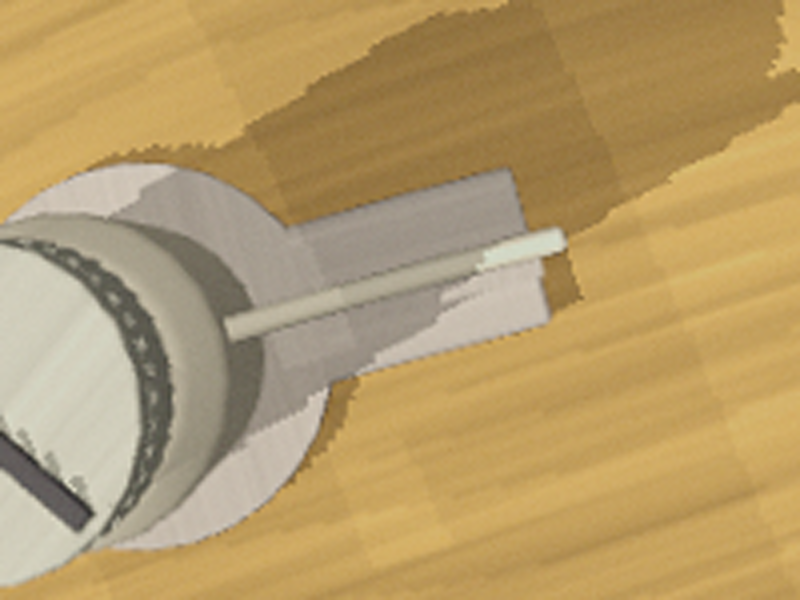

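Run:
```python
from cloud import *
p=np.load('pics/c_wrist.npy',allow_pickle=True).item()
X=cloud(p,True)
m=(np.abs(X[...,0]-565)<30)&(X[...,1]>210)&(X[...,1]<310)&(X[...,2]>84)&(X[...,2]<91)
P=X[m]
for y in range(212,304,4):
    q=P[(P[:,1]>=y)&(P[:,1]<y+4)]
    if len(q): print(y+2,len(q),np.percentile(q[:,0],[2,98]).round(1),np.median(q[:,2]).round(1))
```

```text
214 27 [537.7 569.1] 88.0
218 35 [554.1 560.2] 87.3
222 32 [554.7 560.5] 87.3
226 29 [555.2 560.4] 87.1
230 29 [555.8 560.8] 87.2
234 30 [555.8 561.3] 87.1
238 29 [556.2 561.4] 86.9
242 28 [556.5 561.5] 87.2
246 40 [556.9 566.3] 87.0
250 53 [556.9 566.4] 87.3
254 52 [557.2 566.7] 87.1
258 50 [557.6 566.8] 87.4
262 53 [557.4 566.9] 87.4
266 53 [557.7 567.1] 87.1
270 52 [558.6 568. ] 87.2
274 53 [558.7 568.1] 87.0
278 52 [559.3 568.7] 87.3
282 52 [559.3 568.4] 87.1
286 39 [559.2 568.5] 87.0
290 30 [560.  565.3] 86.8
294 6 [561.1 564.5] 86.5
```

Tongue_top measures (562.6, 266.0, 87.1), handle direction about 85.3°, and cap axis (554.2, 178.8). That puts the tongue 87.6 mm out, against 88 in the text. Next is the clip.

Run:
```python
from h import *
plan([605,-118,215],down(67))
```

```text
shift [-0.095  -0.3348  0.0153] turn [0.05 0.08 2.99] dist mm 348.0 rows>= 6.967074986534042 0.348173164940663
```

Emit:
step_arm --series '[[[1,-0.012,-0.045,0,0,0,0.5],[1,-0.024,-0.09,0,0,0,1],[1,-0.038,-0.135,0,0,0,1.5],[1,-0.051,-0.18,0,0,0,2],[1,-0.064,-0.225,0,0,0,3]]]'

```text
clock: 3.75
tool_pos: [613.1, -6.2, 230.0]
ee_rot: [0.627, 3.077, 0.0]
force: [-0.6, -0.5, 0.0]
width: 85.4
```

Emit:
step_arm --series '[[[1,-0.015,-0.045,0.005,0,0,0],[1,-0.025,-0.09,0.01,0,0,0],[1,-0.03,-0.11,0.015,0,0,0],[1,-0.03,-0.11,0.015,0,0,0],[1,-0.03,-0.11,0.015,0,0,0]]]'

```text
clock: 4.25
tool_pos: [598.2, -117.2, 214.8]
ee_rot: [0.628, 3.078, 0.0]
force: [0.6, 0.4, 0.5]
width: 85.6
```

```bash
python3 look.py d wrist clip_grip clip_pivot rack_mid
python3 - <<'E'
from cloud import *
p=np.load('pics/d_wrist.npy',allow_pickle=True).item()
X=cloud(p,True)
for a,b in [(86,94),(104,112),(112,120),(120,128),(128,134),(134,142)]:
    m=(np.abs(X[...,0]-590)<100)&(np.abs(X[...,1]+110)<60)&(X[...,2]>a)&(X[...,2]<b);P=X[m]
    if len(P)>5:print(a,b,len(P),np.median(P,0).round(1),cv2.minAreaRect(P[:,:2].astype(np.float32)))
E
```

```text
t 4.25 pos [ 598.2 -117.2  214.8] yaw_y 66.94 tilt 0.04 F [0.6 0.4 0.5] T [ 0.   -0.07 -0.01] w 85.6 q [-0.386  0.513  1.249  0.     1.379 -1.554]
wrist clip_grip 0.8 [284.5 199. ] [ 595.2 -113.9   99.6]
wrist clip_pivot 0.78 [278.8 189.2] [ 586.  -115.    98.3]
wrist rack_mid 0.96 [284.  170.6] [ 574.7 -105.6   90.7]
86 94 1994 [ 558.8 -100.4   90.5] ((574.1810302734375, -106.47541809082031), (17.59886360168457, 170.16659545898438), 65.18695831298828)
104 112 226 [ 587.4 -123.4  106.2] ((587.6964721679688, -112.01673889160156), (42.09876251220703, 17.399147033691406), 67.66791534423828)
112 120 140 [ 587.3 -125.8  116. ] ((587.6384887695312, -112.27916717529297), (44.52562713623047, 17.54117202758789), 67.72824096679688)
120 128 148 [ 587.6 -127.5  124.2] ((587.5863037109375, -112.95654296875), (47.789337158203125, 18.16452407836914), 67.85224914550781)
128 134 122 [ 587.3 -129.   130.9] ((587.3173828125, -112.65674591064453), (48.936279296875, 17.64112663269043), 67.69380950927734)
134 142 274 [ 585.1 -131.1  136.4] ((587.6318969726562, -112.70773315429688), (51.408477783203125, 17.964256286621094), 68.06654357910156)
```

View pics/d_wrist.png

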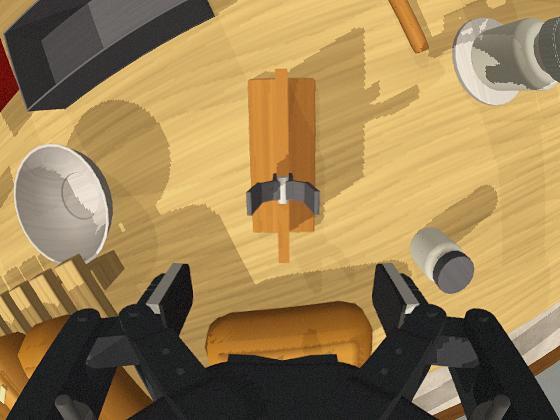

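The clip is centred at (587.6, -112.4) with squeeze axis 67.8° and top z about 137, which agrees across views and with the text. Going to grasp it.

Run:
```python
from h import *
plan([587.6,-112.4,101],down(67.8))
```

```text
shift [ 0.0116 -0.0006  0.1137] turn [ 0.01  0.03 -0.75] dist mm 114.0 rows>= 2.2856948714316743 0.0869778917919066
```

Emit:
step_arm --series '[[[1,0.0116,-0.0006,0.02,0,0,-0.75],[1,0.0116,-0.0006,0.05,0,0,-0.75],[1,0.0116,-0.0006,0.08,0,0,-0.75],[1,0.0116,-0.0006,0.1,0,0,-0.75],[1,0.0116,-0.0006,0.1137,0,0,-0.75]]]'

```text
clock: 4.95
tool_pos: [587.0, -112.6, 99.3]
ee_rot: [-0.605, -3.081, -0.0]
force: [0.0, 0.2, 0.0]
width: 85.4
```

Emit:
step_arm --series '[[[0.1,0,0,0,0,0,0],[0.1,0,0,0,0,0,0],[-0.15,0,0,0,0,0,0],[-0.15,0,0,0,0,0,0],[-0.15,0,0,0,0,0,0]]]'

```text
clock: 5.45
tool_pos: [589.6, -114.0, 104.8]
ee_rot: [0.606, 3.074, -0.002]
force: [0.2, 2.1, 15.7]
width: 36.7
```

```bash
python3 look.py e wrist clip_grip
```

```text
t 5.45 pos [ 589.6 -114.   104.8] yaw_y 67.71 tilt 0.48 F [ 0.2  2.1 15.7] T [ 0.31 -0.12  0.04] w 36.7 q [-3.860e-01  5.910e-01  1.423e+00  1.000e-03  1.119e+00 -1.568e+00]
wrist clip_grip 0.69 [272.5 283.9] [ 644.6 -145.2   14.2]
```

View pics/e_wrist.png

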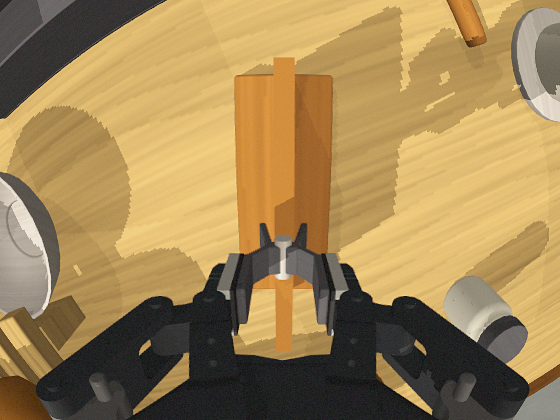

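The clip is between the pads at px (283,265) and its jaws are spread. The wrist reads 16 N upward, so I'll hold and check before lifting.

Emit:
step_arm --series '[[[-0.4,0,0,-0.002,0,0,0],[-0.4,0,0,-0.004,0,0,0],[-0.4,0,0,-0.004,0,0,0],[-0.4,0,0,-0.004,0,0,0],[-0.4,0,0,-0.004,0,0,0]]]'

```text
clock: 6.05
tool_pos: [588.3, -113.9, 106.5]
ee_rot: [0.607, 3.079, -0.001]
force: [-0.1, 0.2, 9.9]
width: 32.2
```

```bash
python3 -c "
from h import *
st()"
```

```text
t 6.05 pos [ 588.3 -113.9  106.5] yaw_y 67.71 tilt 0.22 F [-0.1  0.2  9.9] T [ 0.05 -0.1   0.02] w 32.2 q [-0.387  0.589  1.422  0.     1.127 -1.568]
```

Emit:
step_arm --series '[[[-0.4,0,0,-0.01,0,0,0],[-0.4,0,0,-0.025,0,0,0],[-0.4,0,0,-0.045,0,0,0],[-0.4,0,0,-0.07,0,0,0],[-0.4,0,0,-0.1,0,0,0]]]'

```text
clock: 6.55
tool_pos: [586.6, -113.3, 205.2]
ee_rot: [-0.607, -3.08, -0.0]
force: [-0.4, 0.3, 0.1]
width: 32.5
```

```bash
python3 look.py f wrist,side clip_grip clip_pivot rack_mid
```

```text
t 6.55 pos [ 586.6 -113.3  205.2] yaw_y 67.71 tilt 0.13 F [-0.4  0.3  0.1] T [-0.06 -0.02 -0.03] w 32.5 q [-0.387  0.494  1.303 -0.     1.347 -1.568]
wrist clip_grip 0.93 [267.3 282.7] [ 696.5 -178.3    1.2]
wrist clip_pivot 0.96 [282. 255.] [ 582.8 -111.8  196.9]
wrist rack_mid 0.63 [284.6 185.2] [ 572.4 -105.5   90.6]
side clip_grip 0.57 [343.2 184.6] [ 580.4 -138.6  229.7]
side clip_pivot 0.44 [343.  190.9] [ 582.2 -135.9  210.7]
side rack_mid 0.96 [333.5 225.3] [ 576.6 -104.9   91.5]
```

View pics/f_wrist.png

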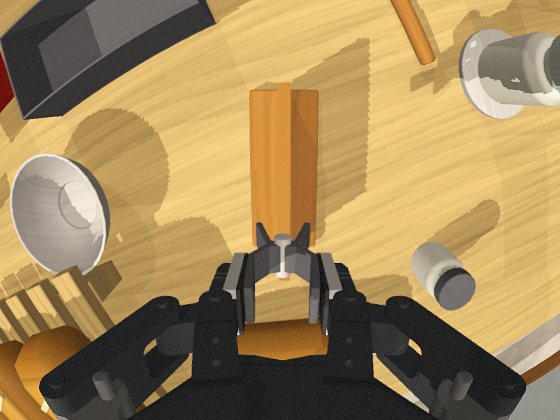

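View pics/f_side.png

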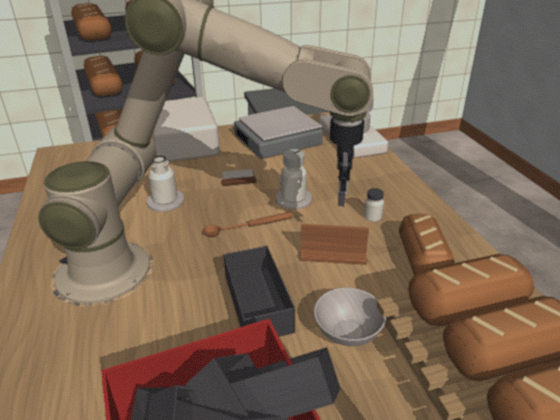

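```bash
python3 - <<'E'
from cloud import *
p=np.load('pics/f_wrist.npy',allow_pickle=True).item()
X=cloud(p,True); s,pos,R=state()
T=R.inv().apply((X-pos).reshape(-1,3)).reshape(X.shape)
for v in range(225,290,4):
    print(v,[tuple(T[v,u].round(0).astype(int)) if np.isfinite(T[v,u,0]) else None for u in (262,272,278,282,286,300,306)])
E
python3 - <<'E'
import cv2
i=cv2.imread('pics/f_wrist.png')[200:320,200:370];cv2.imwrite('pics/f_z.png',cv2.resize(i,None,fx=4,fy=4))
E
```

```text
225 [(np.int64(11), np.int64(-12), np.int64(34)), (np.int64(-46), np.int64(-11), np.int64(189)), (np.int64(-46), np.int64(-5), np.int64(190)), (np.int64(-18), np.int64(0), np.int64(112)), (np.int64(-18), np.int64(3), np.int64(112)), (np.int64(-46), np.int64(19), np.int64(189)), (np.int64(10), np.int64(14), np.int64(35))]
229 [(np.int64(10), np.int64(-11), np.int64(28)), (np.int64(-51), np.int64(-11), np.int64(189)), (np.int64(-51), np.int64(-5), np.int64(189)), (np.int64(-22), np.int64(0), np.int64(113)), (np.int64(-22), np.int64(3), np.int64(112)), (np.int64(-50), np.int64(19), np.int64(188)), (np.int64(10), np.int64(14), np.int64(29))]
233 [(np.int64(10), np.int64(-11), np.int64(22)), (np.int64(-55), np.int64(-11), np.int64(188)), (np.int64(-55), np.int64(-5), np.int64(188)), (np.int64(-26), np.int64(0), np.int64(113)), (np.int64(-26), np.int64(3), np.int64(113)), (np.int64(10), np.int64(10), np.int64(23)), (np.int64(9), np.int64(13), np.int64(24))]
237 [(np.int64(9), np.int64(-11), np.int64(18)), (np.int64(-60), np.int64(-11), np.int64(188)), (np.int64(13), np.int64(-2), np.int64(
[... 3475 characters left out ...]
), np.int64(29), np.int64(202))]
285 [(np.int64(-130), np.int64(-25), np.int64(203)), (np.int64(-131), np.int64(-13), np.int64(204)), (np.int64(-130), np.int64(-5), np.int64(203)), (np.int64(-131), np.int64(0), np.int64(204)), (np.int64(-130), np.int64(5), np.int64(202)), (np.int64(-130), np.int64(22), np.int64(202)), (np.int64(-130), np.int64(29), np.int64(202))]
289 [(np.int64(-136), np.int64(-25), np.int64(202)), (np.int64(-136), np.int64(-13), np.int64(203)), (np.int64(-136), np.int64(-5), np.int64(203)), (np.int64(-136), np.int64(0), np.int64(203)), (np.int64(-136), np.int64(5), np.int64(204)), (np.int64(-135), np.int64(22), np.int64(202)), (np.int64(-136), np.int64(29), np.int64(202))]
```

View pics/f_z.png

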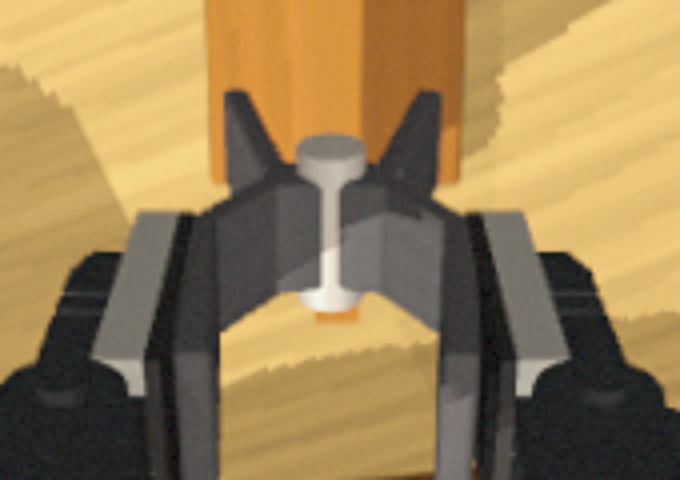

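The clip is held squarely with its jaws open. The pivot is about 9 mm below the TCP, centred in y, and the jaw tips are about 41 mm below the TCP. I'll carry it high over the tongue.

Run:
```python
from h import *
plan([575,76,245],down(31.5))
plan([562.6,266,245],down(-4.6))
```

```text
shift [ 0.0829  0.1708 -0.0413] turn [-0.04 -0.12 36.2 ] dist mm 194.0 rows>= 3.885201789692693 4.214761564879008
shift [ 0.1664  0.3419 -0.0412] turn [-0.08 -0.11 72.3 ] dist mm 382.0 rows>= 7.648732826185879 8.417309033815375
```

Emit:
step_arm --series '[[[-0.4,0.016,0.034,-0.015,0,0,7],[-0.4,0.033,0.068,-0.025,0,0,14],[-0.4,0.05,0.102,-0.035,0,0,21],[-0.4,0.067,0.137,-0.041,0,0,28],[-0.4,0.083,0.171,-0.041,0,0,36]]]'

```text
clock: 7.45
tool_pos: [575.1, 77.7, 245.9]
ee_rot: [1.537, 2.739, 0.0]
force: [-0.1, 0.2, -0.8]
width: 32.2
```

Run:
```python
from h import *
st()
plan([562.6,266,245],down(-4.6))
```

```text
t 7.45 pos [575.1  77.7 245.9] yaw_y 31.4 tilt 0.02 F [-0.1  0.2 -0.8] T [-0.   -0.01 -0.02] w 32.2 q [-0.067  0.427  1.298  0.     1.416 -0.615]
shift [0.1672 0.0874 0.0009] turn [2.0e-02 1.0e-02 3.6e+01] dist mm 189.0 rows>= 3.773540797855351 4.191232827685517
```

Emit:
step_arm --series '[[[-0.4,0.034,0.017,0,0,0,7],[-0.4,0.067,0.035,0,0,0,14],[-0.4,0.1,0.052,0,0,0,21],[-0.4,0.134,0.07,0,0,0,28],[-0.4,0.1672,0.0874,0,0,0,36]]]'

```text
clock: 7.95
tool_pos: [561.3, 265.9, 244.8]
ee_rot: [-2.308, -2.13, 0.002]
force: [0.4, -0.1, -0.8]
width: 32.1
```

Emit:
step_arm --series '[[[-0.4,0,0,0.03,0,0,0],[-0.4,0,0,0.06,0,0,0],[-0.4,0,0,0.06,0,0,0],[-0.4,0,0,0.06,0,0,0],[-0.4,0,0,0.06,0,0,0]]]'

```text
clock: 8.45
tool_pos: [562.5, 264.3, 187.4]
ee_rot: [2.303, 2.135, 0.004]
force: [0.1, -0.2, -0.4]
width: 32.4
```

```bash
python3 look.py g wrist tongue_top clip_pivot
python3 - <<'E'
from cloud import *
p=np.load('pics/g_wrist.npy',allow_pickle=True).item()
X=cloud(p,True)
m=(np.abs(X[...,0]-565)<30)&(X[...,1]>210)&(X[...,1]<310)&(X[...,2]>83)&(X[...,2]<92)
P=X[m]
for y in range(214,304,6):
    q=P[(P[:,1]>=y)&(P[:,1]<y+6)]
    if len(q): print(y+3,len(q),np.percentile(q[:,0],[2,98]).round(1),np.median(q[:,2]).round(1))
m=(X[...,2]>140)&(X[...,2]<170)&(np.hypot(X[...,0]-554,X[...,1]-179)<45);P=X[m]
print('cap',cv2.minEnclosingCircle(P[:,:2].astype(np.float32)),np.median(P,0))
plan([562.6,266,104],down(-4.6))
E
```

```text
t 8.45 pos [562.5 264.3 187.4] yaw_y -4.31 tilt 0.15 F [ 0.1 -0.2 -0.4] T [ 0.06 -0.04  0.03] w 32.4 q [0.251 0.558 1.248 0.    1.332 0.326]
wrist tongue_top 0.62 [285.6 203.9] [565.2 268.   87.1]
wrist clip_pivot 0.82 [278.6 251.7] [560.6 270.3 179.8]
241 5 [556.6 562.1] 86.3
247 80 [556.7 566.5] 87.3
253 90 [557.1 567. ] 87.5
259 95 [557.6 567.3] 87.4
265 96 [558.2 567.7] 87.3
271 96 [558.6 568.2] 87.3
277 96 [559.1 568.6] 87.3
283 102 [559.6 569.1] 87.3
289 64 [560. 566.] 87.0
295 14 [560.4 564.8] 86.0
cap ((554.7623901367188, 183.02528381347656), 31.055164337158203) [556.39498079 196.76115286 158.17607587]
shift [0.0017 0.     0.0829] turn [ 0.11 -0.04  0.29] dist mm 83.0 rows>= 1.6582348036039471 0.036706157799103495
```

View pics/g_wrist.png

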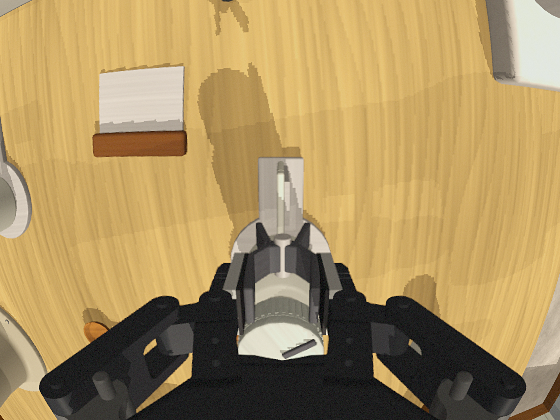

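The tongue re-measures at (563.0, 266) with direction 85.4°, and it lies between the open jaws in the picture. Lowering.

Emit:
step_arm --series '[[[-0.4,0.0017,0.0005,0.02,0,0,0.3],[-0.4,0.0017,0.0005,0.04,0,0,0.3],[-0.4,0.0017,0.0005,0.05,0,0,0.3],[-0.4,0.0017,0.0005,0.06,0,0,0.3],[-0.4,0.0017,0.0005,0.07,0,0,0.3]]]'

```text
clock: 9.1
tool_pos: [562.8, 266.1, 115.7]
ee_rot: [2.308, 2.13, 0.002]
force: [0.8, 0.5, -0.6]
width: 32.2
```

```bash
python3 look.py h wrist ;python3 - <<'E'
import cv2
i=cv2.imread('pics/h_wrist.png')[120:320,180:390];cv2.imwrite('pics/h_z.png',cv2.resize(i,None,fx=2.8,fy=2.8))
E
```

```text
t 9.1 pos [562.8 266.1 115.7] yaw_y -4.6 tilt 0.08 F [ 0.8  0.5 -0.6] T [0.06 0.03 0.01] w 32.2 q [ 0.254  0.627  1.329 -0.     1.184  0.334]
```

View pics/h_z.png

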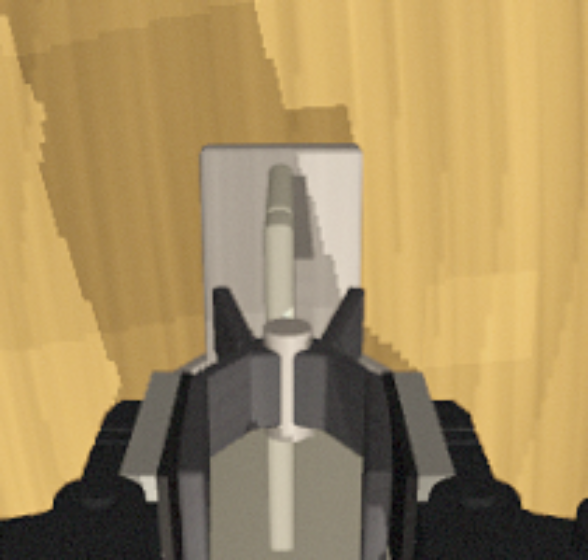

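The jaws straddle the pair without contact. Pressing down.

Emit:
step_arm --series '[[[-0.4,0,0,0.006,0,0,0],[-0.4,0,0,0.01,0,0,0],[-0.4,0,0,0.012,0,0,0],[-0.4,0,0,0.014,0,0,0],[-0.4,0,0,0.015,0,0,0]]]'

```text
clock: 9.65
tool_pos: [562.7, 266.2, 103.3]
ee_rot: [2.308, 2.13, 0.002]
force: [-9.0, -1.6, 22.0]
width: 32.2
```

```bash
python3 -c "
from h import *
st()"
```

```text
t 9.65 pos [562.7 266.2 103.3] yaw_y -4.58 tilt 0.1 F [-9.  -1.6 22. ] T [-0.46  1.74  0.01] w 32.2 q [ 0.254  0.641  1.341 -0.     1.158  0.334]
```

Emit:
step_arm --series '[[[-0.3,0,0,-0.001,0,0,0],[-0.1,0,0,-0.001,0,0,0],[0.1,0,0,-0.001,0,0,0],[0.4,0,0,-0.001,0,0,0],[0.4,0,0,-0.001,0,0,0]]]'

```text
clock: 10.15
tool_pos: [562.5, 266.0, 101.5]
ee_rot: [-2.309, -2.131, 0.0]
force: [0.4, -0.4, -0.7]
width: 59.7
```

```bash
python3 look.py i wrist clip_pivot;python3 - <<'E'
import cv2
i=cv2.imread('pics/i_wrist.png')[120:330,150:420];cv2.imwrite('pics/i_z.png',cv2.resize(i,None,fx=2.8,fy=2.8))
E
```

```text
t 10.15 pos [562.5 266.  101.5] yaw_y -4.6 tilt 0.01 F [ 0.4 -0.4 -0.7] T [ 0.02 -0.01  0.01] w 59.7 q [0.254 0.643 1.342 0.    1.156 0.334]
wrist clip_pivot 0.76 [284.7 257.4] [563.5 271.5 100.1]
```

View pics/i_z.png

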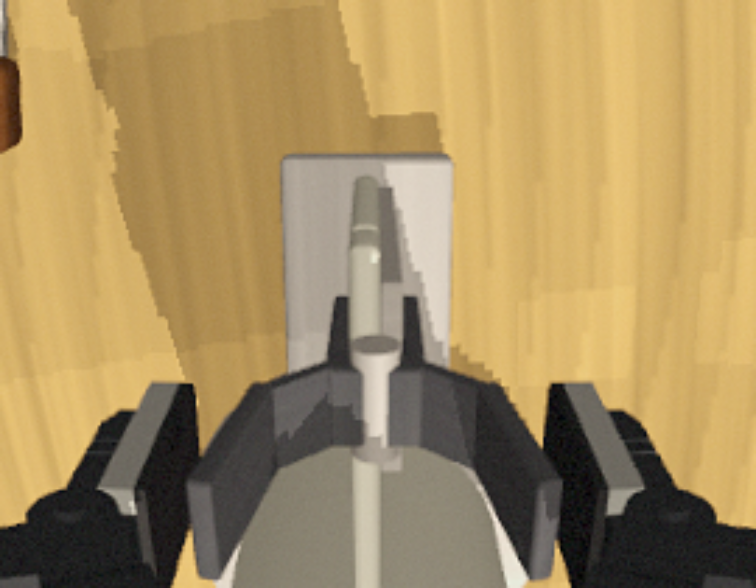

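The clip has closed on the bars and the fingers are free. Lift off and check its seating.

Emit:
step_arm --series '[[[0.6,0,0,-0.02,0,0,0],[0.6,0,0,-0.05,0,0,0],[1,0,0,-0.09,0,0,0],[1,-0.02,0,-0.12,0,0,0],[1,-0.04,0,-0.13,0,0,0]]]'

```text
clock: 10.75
tool_pos: [560.0, 226.1, 235.1]
ee_rot: [2.305, 2.13, 0.007]
force: [-0.1, -0.1, -0.2]
width: 85.4
```

```bash
python3 look.py j wrist,side clip_grip clip_pivot cap_center jar_rim
python3 - <<'E'
from cloud import *
p=np.load('pics/j_wrist.npy',allow_pickle=True).item()
X=cloud(p,True)
for a,b in [(84,90),(92,100),(100,110),(110,120),(120,128),(128,134),(134,142)]:
    m=(np.abs(X[...,0]-563)<40)&(np.abs(X[...,1]-266)<40)&(X[...,2]>a)&(X[...,2]<b);P=X[m]
    if len(P)>5:print(a,b,len(P),np.median(P,0).round(1),cv2.minAreaRect(P[:,:2].astype(np.float32)))
m=(X[...,2]>150)&(X[...,2]<170)&(np.hypot(X[...,0]-554,X[...,1]-179)<45);P=X[m]
print('cap',cv2.minEnclosingCircle(P[:,:2].astype(np.float32)),np.median(P,0))
E
```

```text
t 10.75 pos [560.  226.1 235.1] yaw_y -4.53 tilt 0.32 F [-0.1 -0.1 -0.2] T [-0.02 -0.01  0.01] w 85.4 q [ 0.19   0.484  1.24  -0.     1.412  0.269]
wrist clip_grip 0.71 [281.4 158. ] [562.3 261.1 100.3]
wrist clip_pivot 0.65 [279.  148.1] [561.  269.8 100.6]
wrist cap_center 0.9 [278.  267.3] [553.6 187.4 158.5]
wrist jar_rim 0.54 [279.1 267.7] [554.4 186.7 157.9]
side clip_grip 0.49 [288.1 151.4] [545.6 190.  159.9]
side clip_pivot 0.51 [287.3 156.1] [534.7 161.7 160.3]
side clip_pivot 0.17 [334.5 226.6] [ 576.6 -111.6   92.2]
side cap_center 0.61 [290.4 157.7] [542.4 156.5 156.6]
side jar_rim 0.86 [161.  157.4] [187.4 299.9 139.8]
side jar_rim 0.62 [292.9 158.5] [547.9 149.9 156.5]
84 90 421 [561.4 251.1  87.3] ((560.7824096679688, 259.2201843261719), (66.82579803466797, 16.108829498291016), 78.37946319580078)
92 100 104 [564.2 266.7  99.4] ((563.0408935546875, 267.20361328125), (21.8215389251709, 19.71141815185547), 86.3680191040039)
100 110 742 [562.5 267.4 101.9] ((562.6378173828125, 267.1796875), (21.044775009155273, 34.57550048828125), 87.94689178466797)
110 120 135 [545.8 267.9 114.4] ((563.2012939453125, 266.8118896484375), (17.365673065185547, 43.097389221191406), 85.56947326660156)
120 128 139 [580.9 267.9 124. ] ((562.6488037109375, 266.7058410644531), (17.76628303527832, 45.8516731262207), 85.27410888671875)
128 134 103 [542.3 267.  131.2] ((562.6856079101562, 266.5263671875), (16.97783660888672, 47.96879577636719), 85.5648422241211)
134 142 300 [541.1 267.  138.1] ((562.2488403320312, 266.23828125), (17.559814453125, 52.54204559326172), 85.5135726928711)
cap ((554.19287109375, 178.83106994628906), 31.043851852416992) [554.63616643 182.6494341  158.43701767]
```

View pics/j_wrist.png

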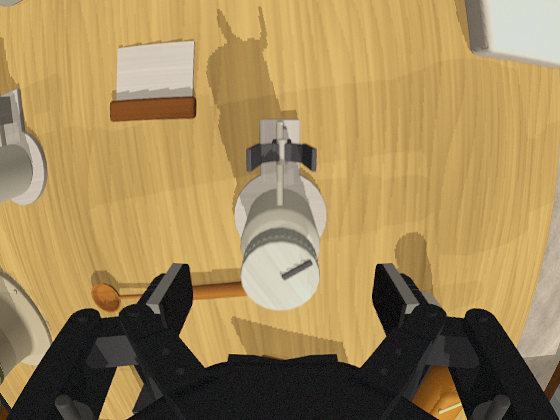

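Run:
```python
from cloud import *
for n,c in [('d',(587.6,-112.4)),('j',(562.8,266.5))]:
    p=np.load(f'pics/{n}_wrist.npy',allow_pickle=True).item()
    X=cloud(p,True)
    m=(np.hypot(X[...,0]-c[0],X[...,1]-c[1])<5)&(X[...,2]>80);print(n,'rod top',np.percentile(X[m][:,2],[50,90]).round(1))
    m=(np.hypot(X[...,0]-c[0],X[...,1]-c[1])<35)&(X[...,2]>110);print(n,'top',np.percentile(X[m][:,2],[80,90,95,99]).round(1))
    i=p['color']; q=proj(p,np.array([*c,110]),True).astype(int)
    cv2.imwrite(f'pics/{n}_clip.png',cv2.resize(i[max(q[1]-50,0):q[1]+50,q[0]-65:q[0]+65],None,fx=5,fy=5))
p=np.load('pics/j_side.npy',allow_pickle=True).item()
q=proj(p,np.array([563,220,110])).astype(int)
cv2.imwrite('pics/j_side_z.png',cv2.resize(p['color'][q[1]-60:q[1]+60,q[0]-80:q[0]+80],None,fx=5,fy=5))
```

```text
d rod top [302. 310.]
d top [312.7 315.2 316.8 318.4]
j rod top [100.8 101.7]
j top [333.8 336.4 337.7 339. ]
```

View pics/d_clip.png

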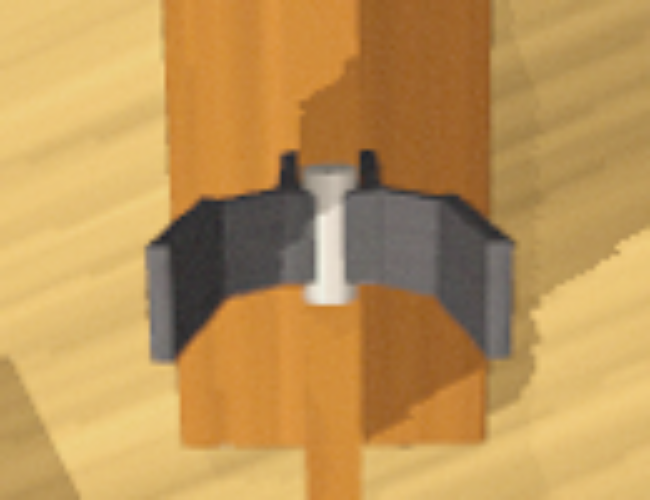

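View pics/j_clip.png

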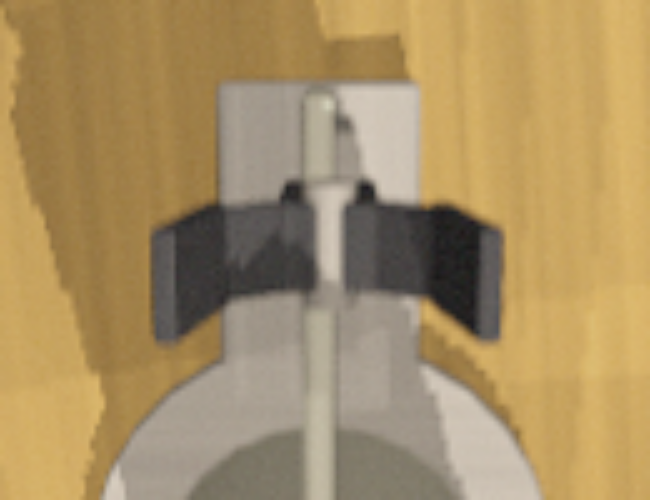

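Run:
```python
from cloud import *
for n,c,e in [('d',(587.6,-112.4),90.5),('j',(562.8,266.5),87.3)]:
    p=np.load(f'pics/{n}_wrist.npy',allow_pickle=True).item()
    X=cloud(p,True)
    m=(np.hypot(X[...,0]-c[0],X[...,1]-c[1])<5)&(X[...,2]>80)&(X[...,2]<150);print(n,'rod-edge',np.percentile(X[m][:,2],[25,50,75])-e)
    m=(np.hypot(X[...,0]-c[0],X[...,1]-c[1])<35)&(X[...,2]>110)&(X[...,2]<150);print(n,'top-edge',np.percentile(X[m][:,2],[80,90,95,99]).round(1)-e)
```

```text
d rod-edge [8.13111981 8.68680004 9.29503605]
d top-edge [45.9 46.5 46.8 47.2]
j rod-edge [13.13330414 13.50978826 13.98355907]
j top-edge [50.9 51.5 51.9 52.4]
```

View pics/j_side_z.png

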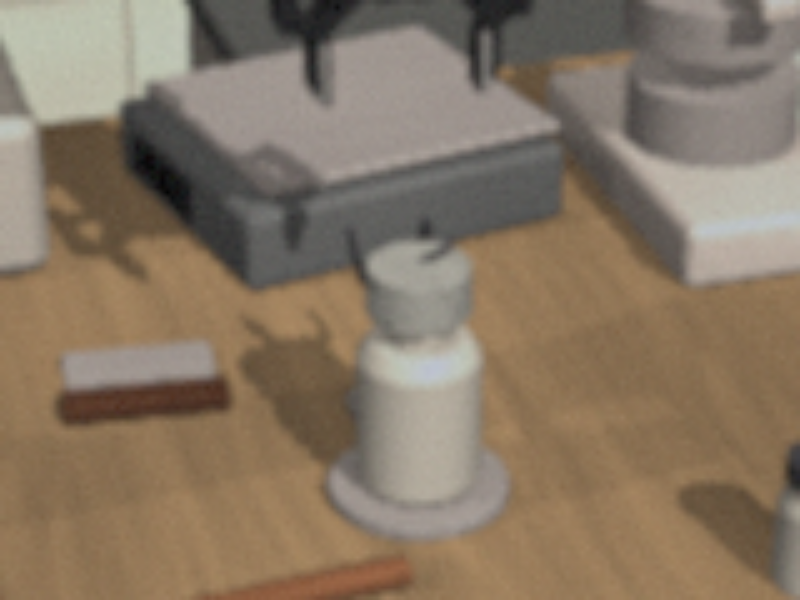

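The clip sits about 5 mm higher over its edge than it did on the rack (top minus edge 51.9, against 46.8). The pads swing back as they open and must have dragged it up. I'll regrip it lightly, press it down, and release while following down.

Run:
```python
from h import *
st()
plan([562.7,266.6,108],down(-4.5))
```

```text
t 11.25 pos [559.  226.6 231. ] yaw_y -4.55 tilt 0.06 F [-0.3  1.1  0. ] T [-0.04  0.01 -0.03] w 85.2 q [0.191 0.489 1.244 0.    1.41  0.271]
shift [0.0402 0.0006 0.123 ] turn [-0.06  0.01 -0.05] dist mm 129.0 rows>= 2.58723486889998 0.009089528803213873
```

Emit:
step_arm --series '[[[1,0.0402,0.0006,0,0,0,0],[1,0.0402,0.0006,0.04,0,0,0],[1,0.0402,0.0006,0.08,0,0,0],[0.6,0.0402,0.0006,0.11,0,0,0],[0.3,0.0402,0.0006,0.123,0,0,0]]]'

```text
clock: 11.75
tool_pos: [561.6, 266.1, 105.4]
ee_rot: [-2.307, -2.129, 0.007]
force: [0.4, -0.2, 0.2]
width: 59.2
```

Emit:
step_arm --series '[[[0.1,0,0,0,0,0,0],[0,0,0,0,0,0,0],[-0.08,0,0,0,0,0,0],[-0.08,0,0,0,0,0,0],[-0.08,0,0,0.002,0,0,0]]]'

```text
clock: 12.25
tool_pos: [563.2, 266.4, 107.9]
ee_rot: [2.308, 2.131, 0.002]
force: [-3.3, 0.5, 3.0]
width: 39.2
```

```bash
python3 -c "
from h import *
st()"
```

```text
t 12.25 pos [563.2 266.4 107.9] yaw_y -4.59 tilt 0.08 F [-3.3  0.5  3. ] T [ 0.07  0.85 -0.01] w 39.2 q [0.254 0.637 1.335 0.    1.168 0.334]
```

Gripped at 39 mm with light forces. Now pressing down.

Emit:
step_arm --series '[[[-0.08,0,0,0.002,0,0,0],[-0.08,0,0,0.004,0,0,0],[-0.08,0,0,0.006,0,0,0],[-0.08,0,0,0.006,0,0,0],[-0.08,0,0,0.006,0,0,0]]]'

```text
clock: 12.75
tool_pos: [565.1, 266.6, 103.4]
ee_rot: [2.306, 2.128, 0.01]
force: [-1.3, 0.1, 14.6]
width: 39.4
```

```bash
python3 look.py k wrist
python3 - <<'E'
from cloud import *
p=np.load('pics/k_wrist.npy',allow_pickle=True).item()
X=cloud(p,True);c=(562.7,266.5)
m=(np.hypot(X[...,0]-c[0],X[...,1]-c[1])<5)&(X[...,2]>80)&(X[...,2]<150);print('rod-edge',np.percentile(X[m][:,2],[25,50,75])-87.3)
E
```

```text
t 12.75 pos [565.1 266.6 103.4] yaw_y -4.59 tilt 0.4 F [-1.3  0.1 14.6] T [0.07 0.27 0.01] w 39.4 q [ 0.254  0.642  1.338 -0.     1.154  0.334]
rod-edge [7.86169271 8.27055457 8.61183855]
```

Rod height over the edge is now 8.3 mm, against 8.7 on the rack, so it is seated. I'll open while following down.

Emit:
step_arm --series '[[[-0.02,0,0,0.001,0,0,0],[0.04,0,0,0.002,0,0,0],[0.1,0,0,0.003,0,0,0],[0.16,0,0,0.003,0,0,0],[0.35,0,0,0.003,0,0,0]]]'

```text
clock: 13.3
tool_pos: [563.8, 266.1, 97.9]
ee_rot: [2.308, 2.13, 0.003]
force: [0.0, -0.3, 0.4]
width: 57.5
```

```bash
python3 look.py l wrist
python3 - <<'E'
from cloud import *
p=np.load('pics/l_wrist.npy',allow_pickle=True).item()
X=cloud(p,True);c=(562.7,266.5)
m=(np.hypot(X[...,0]-c[0],X[...,1]-c[1])<5)&(X[...,2]>80)&(X[...,2]<150);print('rod-edge',np.percentile(X[m][:,2],[25,50,75])-87.3)
E
```

```text
t 13.3 pos [563.8 266.1  97.9] yaw_y -4.6 tilt 0.13 F [ 0.  -0.3  0.4] T [ 0.04 -0.01  0.01] w 57.5 q [ 0.253  0.648  1.343 -0.     1.148  0.334]
rod-edge [8.29860636 8.68672647 9.09249162]
```

Fully seated: 8.7 mm, the same as on the rack. Lift away and measure the rib.

Emit:
step_arm --series '[[[0.5,0,0,-0.02,0,0,0],[0.7,0,0,-0.05,0,0,0],[1,0,0,-0.09,0,0,0],[1,-0.02,0,-0.12,0,0,0],[1,-0.04,0,-0.13,0,0,0]]]'

```text
clock: 13.85
tool_pos: [560.8, 226.2, 230.8]
ee_rot: [2.305, 2.13, 0.007]
force: [1.1, 0.5, -1.1]
width: 85.5
```

```bash
python3 look.py m wrist cap_center
cat > rib.py <<'E'
from cloud import *
import sys
p=np.load(f'pics/{sys.argv[1]}_wrist.npy',allow_pickle=True).item()
zlo=float(sys.argv[2]) if len(sys.argv)>2 else 150
X=cloud(p,True);g=p['color'].mean(2)
m=(X[...,2]>zlo)&(X[...,2]<zlo+25)&(np.hypot(X[...,0]-554,X[...,1]-179)<45)
c=(554.2,178.8);mm=m&(np.hypot(X[...,0]-c[0],X[...,1]-c[1])<28)&(g<90)
P=X[mm][:,:2];mu=P.mean(0);d=np.linalg.svd(P-mu)[2][0]; d*=np.sign(d@(mu-c))
print('cap',cv2.minEnclosingCircle(X[m][:,:2].astype(np.float32)),'z',np.median(X[m][:,2]),'rib n',len(P),mu,'rib angle',np.degrees(np.arctan2(d[1],d[0])),'radial',np.degrees(np.arctan2(*(mu-c)[::-1])))
c=(562.7,266.5)
m=(np.hypot(X[...,0]-c[0],X[...,1]-c[1])<35)&(X[...,2]>110)&(X[...,2]<150);print('clip top-edge',np.percentile(X[m][:,2],[80,90,95,99]).round(1)-87.3, cv2.minAreaRect(X[m][:,:2].astype(np.float32)))
E
python3 rib.py m
```

```text
t 13.85 pos [560.8 226.2 230.8] yaw_y -4.54 tilt 0.33 F [ 1.1  0.5 -1.1] T [-0.   -0.04 -0.03] w 85.5 q [ 0.19   0.489  1.245 -0.     1.403  0.269]
wrist cap_center 0.95 [280.7 268.2] [556.6 189.  159.1]
cap ((554.2820434570312, 178.99256896972656), 31.054462432861328) z 158.389251104405 rib n 62 [567.88496582 187.37491047] rib angle 26.713360409173294 radial 32.07099022939423
clip top-edge [45.9 46.5 46.8 47.1] ((562.4701538085938, 267.05499267578125), (18.100706100463867, 52.76326370239258), 85.3953628540039)
```

View pics/m_wrist.png

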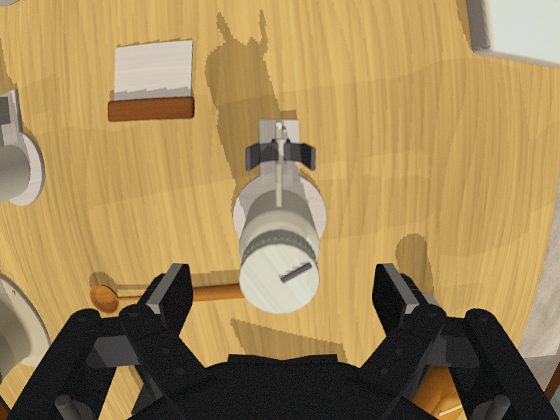

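Run:
```python
from cloud import *
for n in ['c','g','j','m','b']:
    p=np.load(f'pics/{n}_wrist.npy',allow_pickle=True).item()
    X=cloud(p,True);r=np.hypot(X[...,0]-554.2,X[...,1]-178.9)
    out=[]
    for a in range(28,46,2):
        m=(r>a)&(r<a+2)&(X[...,2]>60)&(X[...,2]<170);out.append((a,int(m.sum()),*np.percentile(X[m][:,2],[5,50,95]).round(0)) if m.sum()>5 else (a,0))
    print(n,out)
    # rib by plane z=158.5
    g=p['color'].astype(float).mean(2); pts=[]
    for v in range(420):
        for u in range(560):
            if g[v,u]<100 and np.isfinite(X[v,u,2]):
                c,d=ray(p,(u,v),True); Q=c+d*(159.5-c[2])/d[2]
                if np.hypot(Q[0]-554.2,Q[1]-178.9)<26: pts.append(Q[:2])
    pts=np.array(pts)
    if len(pts)>10:
        mu=pts.mean(0);dd=np.linalg.svd(pts-mu)[2][0];dd*=np.sign(dd@(mu-[554.2,178.9]));print('rib',len(pts),np.degrees(np.arctan2(dd[1],dd[0])),mu)
```

```text
c [(28, 835, np.float64(109.0), np.float64(158.0), np.float64(159.0)), (30, 982, np.float64(107.0), np.float64(144.0), np.float64(158.0)), (32, 297, np.float64(103.0), np.float64(105.0), np.float64(108.0)), (34, 329, np.float64(100.0), np.float64(102.0), np.float64(104.0)), (36, 536, np.float64(64.0), np.float64(96.0), np.float64(101.0)), (38, 21, np.float64(71.0), np.float64(87.0), np.float64(89.0)), (40, 16, np.float64(86.0), np.float64(87.0), np.float64(88.0)), (42, 14, np.float64(87.0), np.float64(87.0), np.float64(88.0)), (44, 18, np.float64(86.0), np.float64(87.0), np.float64(88.0))]
rib 219 28.132652904308568 [566.68894053 185.35750147]
g [(28, 596, np.float64(109.0), np.float64(158.0), np.float64(159.0)), (30, 1784, np.float64(108.0), np.float64(145.0), np.float64(157.0)), (32, 254, np.float64(103.0), np.float64(106.0), np.float64(109.0)), (34, 141, np.float64(100.0), np.float64(103.0), np.float64(105.0)), (36, 18, np.float64(99.0), np.float64(100.0), np.float64(102.0)), (38, 0), (40, 0), (42, 0), (44, 0)]
rib 1457 -178.37167750702545 [554.05191438 169.34441524]
j [(28, 800, 
[... 1243 characters left out ...]
39 27.550638153329803 [567.38513596 185.18374655]
b [(28, 546, np.float64(109.0), np.float64(158.0), np.float64(159.0)), (30, 823, np.float64(108.0), np.float64(144.0), np.float64(158.0)), (32, 229, np.float64(104.0), np.float64(105.0), np.float64(108.0)), (34, 247, np.float64(101.0), np.float64(103.0), np.float64(105.0)), (36, 564, np.float64(63.0), np.float64(92.0), np.float64(101.0)), (38, 22, np.float64(62.0), np.float64(87.0), np.float64(91.0)), (40, 14, np.float64(79.0), np.float64(87.0), np.float64(88.0)), (42, 14, np.float64(78.0), np.float64(87.0), np.float64(89.0)), (44, 13, np.float64(78.0), np.float64(87.0), np.float64(88.0))]
rib 72 28.148641123599642 [568.28959358 184.98567508]
```

The rib is at 27.6°±1, which is 58° clockwise of the handle. The shoulder top is at about 108 mm, so the fingers are clear. Going to the cap.

Run:
```python
from h import *
st()
plan([554.2,178.9,118],down(-4.6))
```

```text
t 13.95 pos [560.7 224.7 229.3] yaw_y -4.7 tilt 0.21 F [ 0.2 -0.7 -0.3] T [ 0.07  0.02 -0.06] w 85.5 q [ 1.880e-01  4.890e-01  1.247e+00 -1.000e-03  1.401e+00  2.700e-01]
shift [-0.0462 -0.0031  0.1113] turn [ 0.21 -0.02 -0.1 ] dist mm 121.0 rows>= 2.4112297188006586 0.026924522888988986
```

Emit:
step_arm --series '[[[1,-0.0462,-0.003,0.02,0,0,0],[1,-0.0462,-0.003,0.05,0,0,0],[1,-0.0462,-0.003,0.08,0,0,0],[1,-0.0462,-0.003,0.1,0,0,0],[1,-0.0462,-0.003,0.111,0,0,0]]]'

```text
clock: 14.45
tool_pos: [552.2, 180.7, 113.9]
ee_rot: [-2.307, -2.129, 0.005]
force: [-0.4, -0.4, -0.1]
width: 85.3
```

Emit:
step_arm --series '[[[1,0,0,0,0,0,0],[0.6,0,0,0,0,0,0],[0.5,0,0,0,0,0,0],[0.2,0,0,0,0,0,0],[0.2,0,0,0,0,0,0]]]'

```text
clock: 14.95
tool_pos: [554.5, 180.7, 118.4]
ee_rot: [2.307, 2.129, 0.006]
force: [2.7, 0.4, 5.7]
width: 60.0
```

```bash
python3 -c "
from h import *
st()"
```

```text
t 14.95 pos [554.5 180.7 118.4] yaw_y -4.59 tilt 0.27 F [2.7 0.4 5.7] T [ 0.02 -0.5   0.02] w 60.0 q [ 0.114  0.542  1.465 -0.     1.129  0.194]
```

Emit:
step_arm --series '[[[0.6,0,0,0,0,0,0],[0.6,-0.001,0,0,0,0,0],[0.6,-0.001,0,0,0,0,0],[0.6,-0.001,0,0,0,0,0],[0.6,-0.001,0,0,0,0,0]]]'

```text
clock: 15.45
tool_pos: [553.0, 179.5, 116.5]
ee_rot: [-2.308, -2.13, 0.001]
force: [0.4, -0.7, 0.7]
width: 68.8
```

```bash
python3 -c "
from h import *
st()"
```

```text
t 15.45 pos [553.  179.5 116.5] yaw_y -4.59 tilt 0.02 F [ 0.4 -0.7  0.7] T [0.01 0.05 0.01] w 68.8 q [0.112 0.544 1.469 0.    1.13  0.193]
```

Emit:
step_arm --series '[[[0.6,-0.0005,0.0012,-0.0015,0,0,0],[0.4,-0.0005,0.0012,-0.0015,0,0,0],[0.2,-0.0005,0.0012,-0.0015,0,0,0],[0,-0.0005,0.0012,-0.0015,0,0,0],[0,-0.0005,0.0012,-0.0015,0,0,0]]]'

```text
clock: 15.95
tool_pos: [554.3, 178.8, 118.8]
ee_rot: [2.308, 2.13, 0.0]
force: [-2.1, -0.6, 5.3]
width: 60.1
```

```bash
python3 look.py n wrist
```

```text
t 15.95 pos [554.3 178.8 118.8] yaw_y -4.59 tilt 0.03 F [-2.1 -0.6  5.3] T [-0.1   0.41  0.01] w 60.1 q [ 0.111  0.543  1.464 -0.     1.135  0.191]
```

View pics/n_wrist.png

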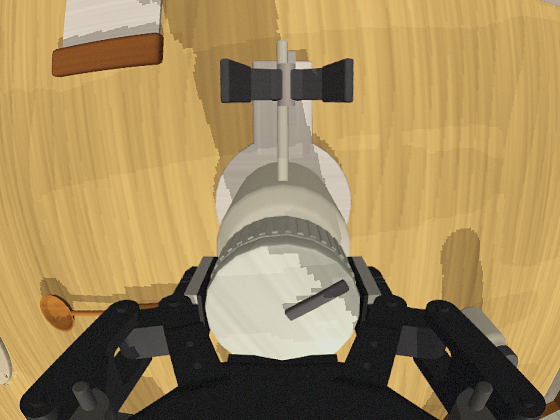

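The cap is centred between the pads (px 283,295) and the rib points to the upper right. Unscrewing: the first 20°.

Emit:
step_arm --series '[[[0,0,0,0,0,0,-4],[0,0,0,0,0,0,-8],[0,0,0,0,0,0,-12],[0,0,0,0,0,0,-16],[0,0,0,0,0,0,-20]]]'

```text
clock: 16.5
tool_pos: [554.8, 178.9, 119.1]
ee_rot: [1.899, 2.501, 0.002]
force: [-0.2, -0.7, 5.6]
width: 60.3
```

```bash
python3 look.py o wrist
python3 - <<'E'
from h import *
E
sed -i 's/^/ /;s/^ //' rib.py
cat > rib2.py <<'E'
from cloud import *
import sys
p=np.load(f'pics/{sys.argv[1]}_wrist.npy',allow_pickle=True).item(); z=float(sys.argv[2]); R=float(sys.argv[3]) if len(sys.argv)>3 else 24
X=cloud(p,True);g=p['color'].astype(float).mean(2);pts=[]
r=np.hypot(X[...,0]-554.2,X[...,1]-178.9);m=(r<26)&(X[...,2]>150)&(X[...,2]<200);print('cap top z',np.median(X[m][:,2]),m.sum())
for v in range(420):
    for u in range(560):
        if g[v,u]<85:
            c,d=ray(p,(u,v),True); Q=c+d*(z-c[2])/d[2]
            if np.hypot(Q[0]-554.2,Q[1]-178.9)<R and abs(X[v,u,2]-z)<6: pts.append(Q[:2])
pts=np.array(pts);mu=pts.mean(0);dd=np.linalg.svd(pts-mu)[2][0];dd*=np.sign(dd@(mu-[554.2,178.9]));print('rib',len(pts),np.degrees(np.arctan2(dd[1],dd[0])),mu)
E
python3 rib2.py n 159.5;python3 rib2.py o 159.5
```

```text
t 16.5 pos [554.8 178.9 119.1] yaw_y 15.56 tilt 0.11 F [-0.2 -0.7  5.6] T [-0.04  0.18 -0.04] w 60.3 q [ 0.111  0.543  1.463  0.     1.134 -0.161]
cap top z 158.4822982219836 12952
rib 359 21.485312000864642 [567.4261938  187.27618254]
cap top z 158.82861744359377 12738
rib 220 48.131405616435124 [561.69438194 189.67147672]
```

The rib went from about 28° to 48°, so the cap turns with the gripper. Continuing to 40°.

Emit:
step_arm --series '[[[0,0,0,0,0,0,-4],[0,0,0,0,0,0,-8],[0,0,0,0,0,0,-12],[0,0,0,0,0,0,-16],[0,0,0,0,0,0,-20]]]'

```text
clock: 17.05
tool_pos: [554.8, 179.1, 119.2]
ee_rot: [1.436, 2.792, 0.002]
force: [-0.7, 0.3, 5.9]
width: 60.5
```

```bash
python3 look.py p wrist;python3 rib2.py p 159.8
```

```text
t 17.05 pos [554.8 179.1 119.2] yaw_y 35.57 tilt 0.13 F [-0.7  0.3  5.9] T [ 0.05  0.11 -0.04] w 60.5 q [ 0.111  0.542  1.463  0.     1.134 -0.51 ]
cap top z 158.93285009811342 12695
rib 182 67.08831800353575 [557.76786143 192.53812042]
```

View pics/p_wrist.png

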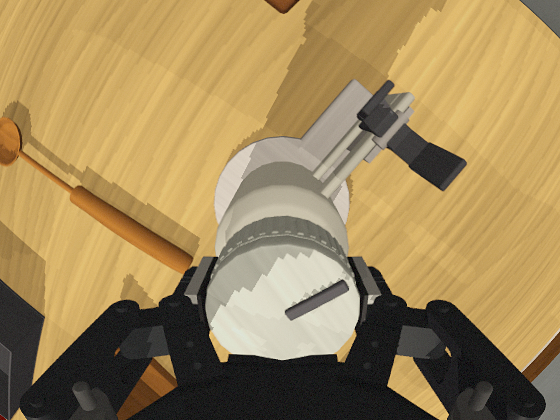

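The cap is turned 40° so far. I'll check that the handle and clip haven't moved.

```bash
cat > chk.py <<'E'
from cloud import *
import sys
p=np.load(f'pics/{sys.argv[1]}_wrist.npy',allow_pickle=True).item();X=cloud(p,True);c=(562.7,266.5)
m=(np.hypot(X[...,0]-c[0],X[...,1]-c[1])<38)&(X[...,2]>110)&(X[...,2]<150);print('clip',cv2.minAreaRect(X[m][:,:2].astype(np.float32)),np.percentile(X[m][:,2],[90,95,99]).round(1)-87.3)
m=(np.abs(X[...,0]-563)<25)&(X[...,1]>212)&(X[...,1]<305)&(X[...,2]>84)&(X[...,2]<91);P=X[m]
for y in range(214,304,6):
    q=P[(P[:,1]>=y)&(P[:,1]<y+6)]
    if len(q)>3: print(y+3,len(q),np.percentile(q[:,0],[2,98]).round(1))
E
python3 chk.py n; python3 chk.py p
```

```text
clip ((562.473876953125, 267.0212707519531), (18.093830108642578, 52.90235900878906), 85.62772369384766) [46.3 46.7 47.3]
217 189 [542.2 566.9]
223 118 [554.9 560.6]
229 119 [555.4 561.1]
235 123 [555.9 561.5]
241 122 [556.3 562. ]
247 187 [556.4 566.1]
253 212 [556.9 566.5]
259 40 [557.2 567. ]
277 15 [558.9 568.6]
283 200 [559.3 568.9]
289 125 [559.7 566.7]
295 12 [560.2 564.2]
clip ((562.4776000976562, 266.8531494140625), (18.522916793823242, 53.68436050415039), 85.7423095703125) [46.3 46.6 47.2]
217 143 [541.7 564.6]
223 119 [554.3 560. ]
229 119 [554.7 560.7]
235 112 [555.3 560.9]
241 119 [555.6 561.5]
247 172 [556.2 566.2]
253 200 [556.6 566.4]
259 78 [553.8 569.4]
277 16 [558.4 560.6]
283 174 [558.9 568.8]
289 112 [559.  565.1]
295 12 [560.7 564.2]
```

Nothing has moved. Now 4° steps, watching the force.

Emit:
step_arm --series '[[[0,0,0,0,0,0,-1.5],[0,0,0,0,0,0,-3],[0,0,0,0,0,0,-4],[0,0,0,0,0,0,-4],[0,0,0,0,0,0,-4]]]'

```text
clock: 17.6
tool_pos: [554.9, 179.1, 119.2]
ee_rot: [1.341, 2.839, 0.002]
force: [-0.9, 0.8, 5.9]
width: 60.4
```

```bash
python3 -c "
from h import *
st()"
```

```text
t 17.6 pos [554.9 179.1 119.2] yaw_y 39.41 tilt 0.13 F [-0.9  0.8  5.9] T [0.   0.18 0.04] w 60.4 q [ 0.111  0.542  1.463  0.     1.134 -0.577]
```

Emit:
step_arm --series '[[[0,0,0,0,0,0,-1.5],[0,0,0,0,0,0,-3],[0,0,0,0,0,0,-4],[0,0,0,0,0,0,-4],[0,0,0,0,0,0,-4]]]'

```text
clock: 18.1
tool_pos: [554.9, 179.1, 119.2]
ee_rot: [1.242, 2.884, 0.002]
force: [-0.8, 0.9, 7.3]
width: 60.6
```

```bash
python3 -c "
from h import *
st()"
```

```text
t 18.1 pos [554.9 179.1 119.2] yaw_y 43.41 tilt 0.13 F [-0.8  0.9  7.3] T [ 0.07  0.17 -0.02] w 60.6 q [ 0.111  0.542  1.463  0.     1.134 -0.646]
```

The rib is now about 9.7° short of the handle. Try a gentle 2 mm lift.

Emit:
step_arm --series '[[[0,0,0,-0.001,0,0,0],[0,0,0,-0.002,0,0,0],[0,0,0,-0.002,0,0,0],[0,0,0,-0.002,0,0,0],[0,0,0,-0.002,0,0,0]]]'

```text
clock: 18.6
tool_pos: [554.1, 178.8, 119.9]
ee_rot: [-1.242, -2.885, 0.0]
force: [-0.7, -0.2, -0.8]
width: 60.6
```

```bash
python3 look.py r wrist; python3 rib2.py r 159.8
```

```text
t 18.6 pos [554.1 178.8 119.9] yaw_y 43.41 tilt 0.03 F [-0.7 -0.2 -0.8] T [-0.05  0.05  0.04] w 60.6 q [ 0.111  0.541  1.462 -0.     1.138 -0.646]
cap top z 159.59698222780378 12357
rib 176 75.7957081291605 [555.59757696 192.56607657]
```

Emit:
step_arm --series '[[[0,0,0,0,0,0,-1.5],[0,0,0,0,0,0,-3],[0,0,0,0,0,0,-4],[0,0,0,0,0,0,-4],[0,0,0,0,0,0,-4]]]'

```text
clock: 19.15
tool_pos: [554.2, 178.9, 120.1]
ee_rot: [-1.141, -2.927, 0.0]
force: [1.3, 1.2, -0.3]
width: 60.7
```

```bash
python3 -c "
from h import *
st()"
```

```text
t 19.15 pos [554.2 178.9 120.1] yaw_y 47.4 tilt 0.0 F [ 1.3  1.2 -0.3] T [-0.    0.02  0.02] w 60.7 q [ 0.111  0.541  1.462 -0.     1.138 -0.716]
```

Emit:
step_arm --series '[[[0,0,0,-0.001,0,0,0],[0,0,0,-0.002,0,0,0],[0,0,0,-0.002,0,0,0],[0,0,0,-0.002,0,0,0],[0,0,0,-0.002,0,0,0]]]'

```text
clock: 19.65
tool_pos: [554.2, 178.9, 122.1]
ee_rot: [-1.141, -2.927, 0.0]
force: [-0.8, 0.6, -0.9]
width: 60.2
```

```bash
python3 look.py s wrist; python3 rib2.py s 160.5;python3 chk.py s
```

```text
t 19.65 pos [554.2 178.9 122.1] yaw_y 47.41 tilt 0.0 F [-0.8  0.6 -0.9] T [-0.03 -0.02  0.01] w 60.2 q [ 0.111  0.539  1.46  -0.     1.142 -0.716]
cap top z 161.74136014410368 11724
rib 179 79.16936183281314 [555.60123086 192.36153984]
clip ((562.441162109375, 266.8667907714844), (18.60126304626465, 53.2657356262207), 85.4401626586914) [46.2 46.5 47.1]
217 111 [542.  559.5]
223 109 [554.4 560. ]
229 110 [554.5 560.1]
235 111 [555.  560.8]
241 106 [555.6 561.3]
247 172 [556.1 566.2]
253 183 [556.4 566.4]
259 86 [553.4 569.5]
277 8 [558.7 560.4]
283 149 [558.8 569. ]
289 92 [559.3 565.1]
295 8 [560.9 564.1]
```

The cap now follows the 2 mm lift with almost no force, so the thread has let go with the rib about 6° short of the handle. Lift straight up.

Emit:
step_arm --series '[[[0,0,0,-0.001,0,0,0],[0,0,0,-0.003,0,0,0],[0,0,0,-0.005,0,0,0],[0,0,0,-0.007,0,0,0],[0,0,0,-0.009,0,0,0]]]'

```text
clock: 20.2
tool_pos: [554.2, 178.9, 131.3]
ee_rot: [1.141, 2.927, 0.0]
force: [-0.1, -0.8, -0.4]
width: 60.0
```

Emit:
step_arm --series '[[[0,0,0,-0.006,0,0,0],[0,0,0,-0.013,0,0,0],[0,0,0,-0.021,0,0,0],[0,0,0,-0.028,0,0,0],[0,0,0,-0.031,0,0,0]]]'

```text
clock: 20.7
tool_pos: [554.5, 178.9, 163.2]
ee_rot: [1.14, 2.926, 0.001]
force: [0.1, 0.5, -1.4]
width: 60.3
```

Emit:
step_arm --series '[[[0,0,0,0,0,0,0],[0,0,0,0,0,0,0],[0,0,0,0,0,0,0],[0,0,0,0,0,0,0],[0,0,0,0,0,0,0]]]'

```text
clock: 21.2
tool_pos: [554.2, 178.9, 161.9]
ee_rot: [-1.141, -2.927, 0.0]
force: [0.3, -0.8, -0.4]
width: 60.5
```

```bash
python3 look.py u wrist,side,top jar_rim cap_center clip_pivot; python3 rib2.py u 202;python3 chk.py u
python3 - <<'E'
from cloud import *
p=np.load('pics/u_wrist.npy',allow_pickle=True).item();X=cloud(p,True)
m=(np.hypot(X[...,0]-554.2,X[...,1]-178.9)<35)&(X[...,2]>140)&(X[...,2]<215)
print(np.percentile(X[m][:,2],[1,5,50,95]));m=(np.hypot(X[...,0]-554.2,X[...,1]-178.9)<26)&(X[...,2]>190)&(X[...,2]<215);P=X[m];A=np.c_[P[:,:2],np.ones(len(P))];print('tilt coeff',np.linalg.lstsq(A,P[:,2],rcond=None)[0][:2])
p=np.load('pics/u_side.npy',allow_pickle=True).item();q=proj(p,np.array([554,179,150])).astype(int);print(q)
cv2.imwrite('pics/u_sz.png',cv2.resize(p['color'][q[1]-50:q[1]+55,q[0]-70:q[0]+70],None,fx=5.5,fy=5.5))
E
```

```text
t 21.2 pos [554.2 178.9 161.9] yaw_y 47.41 tilt 0.02 F [ 0.3 -0.8 -0.4] T [ 0.01 -0.01 -0.01] w 60.5 q [ 0.111  0.497  1.416 -0.     1.229 -0.716]
wrist jar_rim 0.51 [ 35.1 389.9] [500.5 141.1 263.8]
wrist cap_center 0.8 [281.4 296.5] [547.1 184.8 201.1]
wrist clip_pivot 0.76 [388.5 144.8] [560.9 268.2  96.3]
side jar_rim 0.74 [288.8 160.3] [540.1 164.7 144.3]
side jar_rim 0.63 [160.8 157. ] [187.  298.5 141.9]
side jar_rim 0.62 [292.3 158.5] [559.1 192.2 133.3]
side cap_center 0.68 [289.6 145.7] [538.2 150.3 198.3]
side clip_pivot 0.51 [287.1 159.7] [539.6 180.5 138.3]
cap top z 199.86664383270585 46
rib 223 80.82148435408523 [554.81535729 192.16838084]
clip ((562.4442138671875, 266.7730407714844), (18.48354721069336, 53.22572708129883), 85.56517028808594) [46.4 46.7 47.2]
217 66 [542.4 559.4]
223 76 [554.2 560. ]
229 77 [554.8 560.5]
235 75 [555.3 561. ]
241 78 [555.9 561.6]
247 115 [556.3 566.1]
253 127 [556.6 566.4]
259 49 [553.4 569.2]
277 7 [559.  560.3]
283 113 [558.9 568.9]
289 68 [559.4 564.8]
295 8 [560.5 564.6]
[173.33933902 180.96961136 201.29483306 203.92399674]
tilt coeff [0.00486068 0.0126462 ]
[291 155]
```

View pics/u_wrist.png

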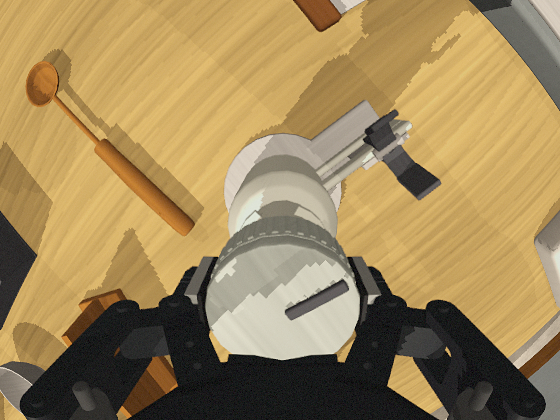

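View pics/u_sz.png

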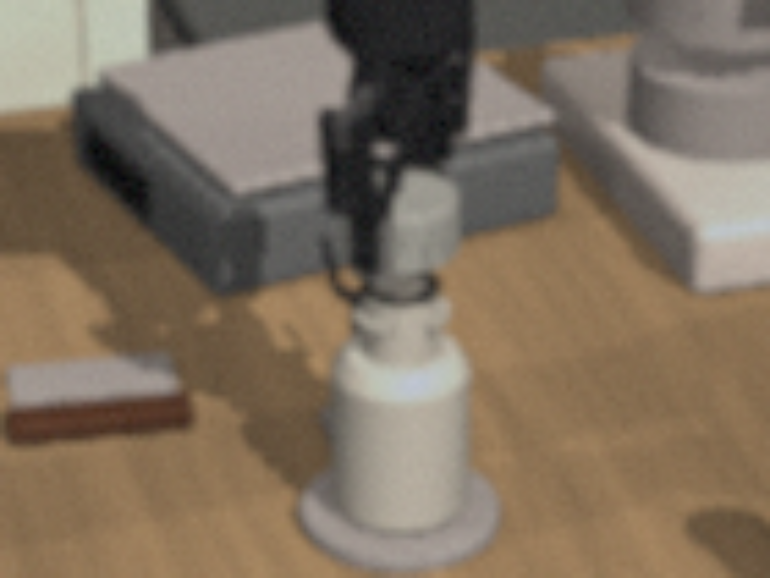

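```bash
python3 -c "
from h import *
st(); print(workorder.job_done())"
```

```text
t 21.8 pos [554.2 178.9 162.1] yaw_y 47.41 tilt 0.0 F [-0.1  0.2 -1.1] T [-0.01  0.   -0.  ] w 60.2 q [ 0.111  0.497  1.415 -0.     1.23  -0.716]
the job is handed in; nothing more can be done
None
```

I finished the job and handed it in at 21.8 s. The clip is on the handle and tongue, and the gripper is holding the unscrewed cap level above the jar.

- **Clip:** I took it off the rack and clipped it over the handle and tongue. Letting go the first time left it about 5 mm too high, so I regripped it lightly, pressed it down and released it again. It then sat 46.8 mm above the edge, the same as on the rack.
- **Cap:** I turned it 52° anticlockwise in small steps. The thread let go with the rib about 5° short of the handle line, and I lifted the cap straight up.
- **Last checks:** The cap's underside is about 20 mm above the mouth, and its top fits a plane tilted about 0.8°. The wrist force is about zero. The handle is still flat against the tongue, and the clip has not moved.
- **Disagreement:** The camera put the cap's top, before unscrewing, about 1.5 mm higher than the text gives. That is within the stated 2 mm calibration, and the 20 mm gap has about 1 mm allowed for it.
- **Not checked:** I did not measure the bystanders again at the end. I felt no contact with them, and they looked unmoved in the parts of the pictures I viewed.

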